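# Move the tape to the other folding peg

## Robot

A 6-joint arm with a two-finger parallel gripper is mounted at the origin on a cart in front of the work surface, level with it; the furniture and walls round the work are solid. World frame = base frame: x ahead of the robot, y to its left, z up, the work surface at z = 0. Lengths are in m, angles in degrees, forces in N, time in s.
With the tool pointing down it reaches from about 0.3 to 0.75 m from the base axis. Payload 8.5 kg.
Tool frame: the origin (TCP) lies at the very end of the fingers, on their centre line; the grasp point (between the pads) lies 19 mm behind it (grip_depth is the distance from the TCP to the grasp point, in m); z points along the fingers, y is the direction in which the jaws open and shut (so a half turn about z gives the same grasp; the last joint's range is limited). The gripper opens to 85 mm and grips with 20 to 120 N. Pads are 22 mm wide; open, the fingers measure 114 mm over their backs; the gripper's body (76 mm by 85 mm) begins 54 mm behind the grasp point. The pads swing forward as they close: fully open they stand 13 mm farther back than shut.
Start: joints at [-76.392, 21.807, 74.336, -0, 83.858, -12.336], TCP at [0.241, -0.495, 0.231] pointing down, gripper open.
Joint ranges: [-178.18, 178.18], [-50.72, 133.34], [12.68, 142.11], [-81.47, 261.47], [9.98, 163.14], [-165.26, 165.26]. Speed limits (degrees/s): [136.94, 136.94, 180, 180, 180, 180].

## Interface

Orientations are given as a 3x3 rotation matrix whose columns are the frame's x, y, z axes.
In Python, from rig import observe, get_image, close_job, silhouettes, grip_depth gives the robot as it stands. The module is installed in compiled form; this text tells all that it offers.
- The arm moves only by the shell command python3 -m crank 'ROWS' [FORCE]. ROWS is a JSON object of lists of equal length, an entry for each row: "slide": the shift along the tool's x, y, z in m, a list of three; "roll": the turn about the tool's z in rad; "grip": the finger opening in m, from 0 to 0.0854. A call has exactly 8 rows; each row is the pose to reach, as a shift and turn from the pose commanded when the call began, along the tool's axes at that moment; what a row does not reach only later rows make up. A row lasts 1/10 s, in which the tool goes at most 50 mm and 8.59 degrees, less where a joint would pass 70% of its speed; a pose out of reach is approached as far as the arm can. A call with a gripper value outside its range is refused whole. The fingers move at their own pace and stop on an object; FORCE is the grip in N (left out, the last holds). Time passes only in rows, so rows that repeat a pose let the fingers close, or fill a call up. It gives the time, the measured TCP pose, the force and the opening at its end, in the units of the state.
- observe(): the state, without advancing time (a new reading comes with each control period).
- get_image(name): name is "side" or "top" or "wrist"; returns a dict with "frame" (420x560x3 uint8, red, green, blue), "fx", "fy", "cx", "cy" (pixels), "xyz" and "rotation" of the camera in the world. Camera axes: x right, y down, z forward; pixel columns grow to the right and rows downward; lengths in m; the calibration is good to about 2 mm. A picture is of the moment at which its call begins. There is no depth.
- close_job(): hands the job in, once; it reports no verdict.
Trained networks look in a picture, given as the dict that the camera call returned (one of the last four; its "shot" number tells which), for a name from the list of things; names that differ only in an ending like _2 or _b are one class to them, and where a whole thing is asked for, a point or a joint stands for the part that bears it (a point fixed in the world has none). Each returns a list of dicts, best first, with "confidence" (0 to 1); they miss things now and then, are a little off and sometimes report something else, mostly with a low value. They report only what shows in the picture. A call takes as long as a camera call. They do not tell look-alikes from the thing itself.
- silhouettes(target, picture): "pixels" (420x560 bool, what is visible of it) and "box" ([centre column, centre row, width, height] in pixels, round what is visible of it).
The state is a dict: "time_s": time; "q": joint angles; "qvel": joint speeds; "joint_efforts": joint torques, N m; "position": TCP position; "tool_rot": TCP orientation; "ft_force": force on the tool from outside, world axes, zero at the start; "wrist_torque": the same for the moment, N m; "grip_width": finger opening in m.
Only numpy, scipy, OpenCV 4.12 (cv2) and the standard library are available. Lean on these libraries where they do the work, as an engineer would, in place of code of your own. Each camera call takes 0.05 s, during which the arm holds its last target.

## Task

Swing the folded peg with the blue knob out from its board and push it firmly home against its stop, so that its bar gives a little in the rubber bush at the hub. Then move the tape roll from the yellow-knobbed peg onto it, and fold the emptied yellow-knobbed peg flat along its board, pushed home just as firmly. Never push so hard that a bush tears, do not drop the tape, and leave the things round about where they are.

Things in the scene. Friction and masses are not known exactly. Their poses are not given: they have to be found in the camera images.
- tape_centre (a point): centre of the roll of amber tape, 66 in diameter, 12 to 13 thick, hole about 36, roughly 50 g. Its z axis is the roll's axis, which lies along the peg while it hangs; it hangs with the top of its hole on the bar, its centre 14 below the bar's centre line, and starts about half way along the yellow-knobbed peg (mm)
- yellow_stand: fixed grey board with the yellow-knobbed peg. Origin on the worktop under the board; x to its back, y along it. mm: board 8 thick, 140 wide, 125 high; foot x -85 to 25, 8 high. Hinge upright at x -40, y 45; the peg, level at z 130, folds to -y and swings 90 deg out to -x. Black stop blocks (top z 132) on a plate under the hub, set by hand: both may sit up to 0.06 rad off true
- yellow_give (a joint): twist of the yellow-knobbed bar in its rubber bush at the hub, about the hinge axis, positive toward swung out (clockwise from above); 0 unloaded, springs back. The stops are hard; held by one, a push at the knob twists it: 10 N give 0.0045 rad (0.4 mm at the knob). A firm push is about 7 to 16 N; over 18 N (0.0083 rad) tears the bush
- yellow_peg_hinge (a point): point of the peg on its hinge axis, at the height of the peg's centre line; turns with the hub: its -y axis points along the peg to the knob, z up. Hinge friction holds the peg where it is left (about 1 N at the knob). The hub there is 18 in diameter and rises 5 above the centre line (8 with the pin) (mm)
- yellow_peg_knob (a point): centre of the yellow ball, 14 in diameter, on the upturned end of the peg: 90 along the peg from the hinge axis and 14 above the peg's centre line; its top is 21 above the centre line. The peg is a round steel bar 8 in diameter (mm)
- blue_stand: fixed grey board with the blue-knobbed peg. Origin on the worktop under the board; x to its back, y along it. mm: board 8 thick, 140 wide, 125 high; foot x -85 to 25, 8 high. Hinge upright at x -40, y 45; the peg, level at z 130, folds to -y and swings 90 deg out to -x. Black stop blocks (top z 132) on a plate under the hub, set by hand: both may sit up to 0.06 rad off true
- blue_give (a joint): twist of the blue-knobbed bar in its rubber bush at the hub, about the hinge axis, positive toward swung out (clockwise from above); 0 unloaded, springs back. The stops are hard; held by one, a push at the knob twists it: 10 N give 0.0045 rad (0.4 mm at the knob). A firm push is about 7 to 16 N; over 18 N (0.0083 rad) tears the bush
- blue_peg_hinge (a point): point of the peg on its hinge axis, at the height of the peg's centre line; turns with the hub: its -y axis points along the peg to the knob, z up. Hinge friction holds the peg where it is left (about 1 N at the knob). The hub there is 18 in diameter and rises 5 above the centre line (8 with the pin) (mm)
- blue_peg_knob (a point): centre of the blue ball, 14 in diameter, on the upturned end of the peg: 90 along the peg from the hinge axis and 14 above the peg's centre line; its top is 21 above the centre line. The peg is a round steel bar 8 in diameter (mm)
- side_cutter: bystander: small side cutter with red grips lying left of the stands, 125 long; origin under its middle (mm)
- flux_tin: bystander: small round pale tin, 34 in diameter, 22 high, left of the stands; origin under its middle (mm)
- marker: bystander: black and white marker pen lying in front, 132 long, 13 thick; origin under its middle (mm)
- parts_dish: bystander: round steel dish with screws, 67 in diameter, 16 high, to the right; origin under its middle (mm)
- tape: the same roll of amber tape; origin at the middle of one of its flat faces, z axis along the roll's axis (mm)
Not all that is in view belongs to the job. Leave any pink look-alike of the tape alone.

How it is judged:
By the outcome, as a careful person would: the job done as asked, in the order asked, and still so for the second after the job is handed in, with the robot touching nothing.
It also fails if it takes over 72 s, if anything falls off the work surface, if the arm or the gripper's body presses on something with over 40 N, if the wrist force passes 120 N, or if a joint passes its speed limit or range.

## Working session

There is one attempt and no reset: what is moved stays moved. The work goes in short steps, Python scripts to look and compute and a shell command to move; the robot and the scene stay as the last step left them, time stands still between calls to the robot, and variables do not carry over. Pictures are saved under pics/ and viewed, and the job is handed in when it is done.

```bash
mkdir -p pics; ls
python3 - <<'E'
from rig import observe,get_image
import cv2,numpy as np
np.set_printoptions(precision=4,suppress=True)
o=observe();print(o)
for n in("side","top","wrist"):
    p=get_image(n);cv2.imwrite(f"pics/{n}0.png",p["frame"][:,:,::-1]);print(n,p["fx"],p["cx"],p["cy"],p["xyz"],np.array(p["rotation"]).tolist())
E
```

```text
pics
{'time_s': 0.0, 'q': array([-76.3923,  21.8429,  74.3851,   0.0004,  83.8574, -12.3377]), 'qvel': array([ 0.0928,  0.0423,  0.0205,  0.0675, -0.0697,  0.0785]), 'joint_efforts': array([  0.001 , -44.8459, -23.1279,  -0.0001,   0.0047,  -0.    ]), 'position': array([ 0.2405, -0.4943,  0.2307]), 'tool_rot': array([[ 0.8992,  0.4375, -0.0003],
       [ 0.4375, -0.8992,  0.0015],
       [ 0.0003, -0.0015, -1.    ]]), 'ft_force': array([-0.1469, -0.295 ,  0.637 ]), 'wrist_torque': array([0.0299, 0.0025, 0.0259]), 'grip_width': 0.08546251711122017}
side 468.6273306900813 273.71896152094376 209.1804876206955 [0.4574 0.745  0.9054] [[-0.9972400159055858, -0.061907072771574964, 0.04098615641264787], [-0.07185761596471982, 0.6659073332820572, -0.742565759046999], [0.01867709036477475, -0.7434614568503427, -0.6685179342945649]]
top 416.41304662588516 277.9214251328345 204.87642141638295 [ 0.3563 -0.1457  1.1937] [[-0.008631045469741958, -0.9895862632677995, 0.14368205387511893], [-0.9999614395669284, 0.008308687233156342, -0.0028434302694878575], [0.0016200102885791396, -0.14370105520884285, -0.9896198170502296]]
wrist 312.2002701192878 284.1221160965609 211.62602381910557 [ 0.3168 -0.4567  0.3738] [[0.43724299961568686, -0.8504205455747538, -0.29258068109739044], [-0.8993433238342516, -0.413595457503737, -0.1418463373056672], [-0.00038100109596409323, 0.32515180023584495, -0.945661758580494]]
```

View pics/side0.png

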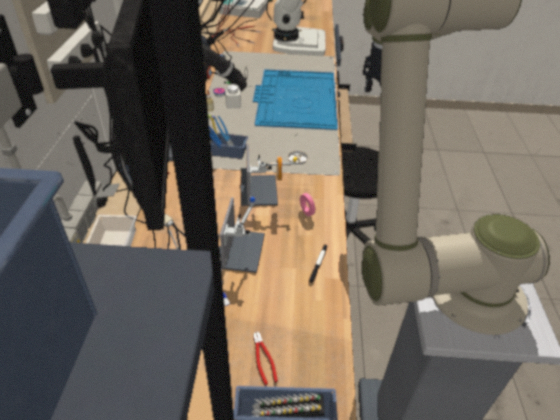

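View pics/top0.png

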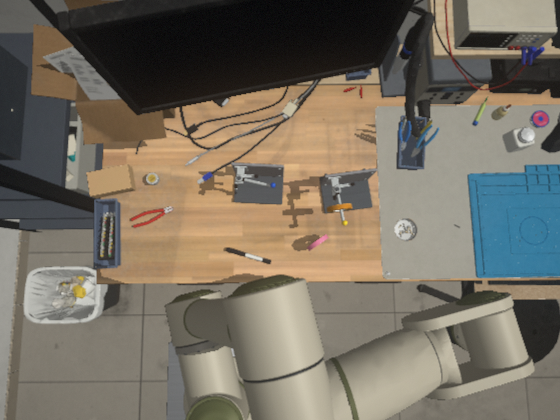

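View pics/wrist0.png

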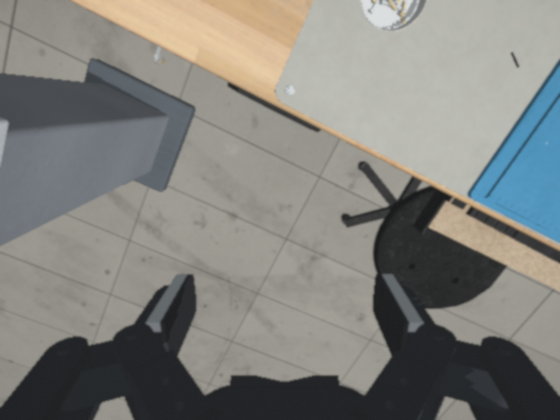

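```bash
cat > h.py <<'E'
from rig import observe,get_image,silhouettes,grip_depth,close_job
import cv2,numpy as np
np.set_printoptions(precision=4,suppress=True)
def ray(p,u,v):
    R=np.array(p["rotation"]);d=R@np.array([(u-p["cx"])/p["fx"],(v-p["cy"])/p["fy"],1.]);return np.array(p["xyz"]),d
def atz(p,u,v,z):
    c,d=ray(p,u,v);return c+d*(z-c[2])/d[2]
def proj(p,X):
    R=np.array(p["rotation"]);q=R.T@(np.array(X)-np.array(p["xyz"]));return np.array([p["cx"]+p["fx"]*q[0]/q[2],p["cy"]+p["fy"]*q[1]/q[2]])
def save(p,name,box=None,s=1):
    f=p["frame"][:,:,::-1]
    if box: f=f[box[1]:box[3],box[0]:box[2]]
    if s!=1:f=cv2.resize(f,None,fx=s,fy=s,interpolation=cv2.INTER_CUBIC)
    cv2.imwrite(f"pics/{name}.png",f)
def find(n,p,k=3,thr=0.2):
    out=[]
    for r in silhouettes(n,p)[:k]:
        if r["confidence"]<thr: continue
        ys,xs=np.nonzero(r["pixels"]);out.append((round(float(r["confidence"]),2),np.array([xs.mean(),ys.mean()]),np.array(r["box"]),len(xs)))
    return out
E
python3 - <<'E'
from h import *
p=get_image("top");save(p,"top1",(200,130,420,280),3.6)
print(p.keys(),grip_depth)
Z={"yellow_stand":0.06,"blue_stand":0.06,"yellow_peg_knob":.144,"blue_peg_knob":.144,"tape":.116,"side_cutter":0,"flux_tin":.022,"marker":.006,"parts_dish":.01}
for n,z in Z.items():
    for r in find(n,p): print(n,r,atz(p,*r[1],z))
E
```

```text
dict_keys(['frame', 'fx', 'fy', 'cx', 'cy', 'xyz', 'rotation', 'shot']) 0.0187
yellow_stand (0.67, array([346.0162, 189.6067]), array([346.4, 196.1,  56.1,  57.5]), 1790) [ 0.562  -0.3377  0.06  ]
yellow_stand (0.34, array([248.2229, 254.8743]), array([246. , 253.2,  41.7,  15.2]), 175) [ 0.385  -0.0675  0.06  ]
blue_stand (0.94, array([257.8138, 182.3239]), array([258.9, 184.5,  54.2,  38.6]), 1976) [ 0.5846 -0.0938  0.06  ]
yellow_peg_knob (0.44, array([342.2553, 218.    ]), array([342.2, 218.7,   3.5,  13.8]), 47) [ 0.4737 -0.3116  0.144 ]
yellow_peg_knob (0.39, array([337.5181, 196.3133]), array([340.4, 204.8,  14.1,  40.5]), 83) [ 0.5296 -0.3012  0.144 ]
blue_peg_knob (0.5, array([257.1392, 181.8354]), array([258.6, 181.1,  31.8,   6.8]), 79) [ 0.5689 -0.0959  0.144 ]
tape (0.68, array([338.9638, 207.1159]), array([342.1, 208.2,  22.2,   6.3]), 138) [ 0.5055 -0.3083  0.116 ]
tape (0.5, array([317.3103, 241.4368]), array([319.8, 243.2,  17.8,  11.8]), 87) [ 0.4165 -0.2497  0.116 ]
side_cutter (0.64, array([157.3529, 213.2353]), array([158. , 215.8,  30.8,  20.7]), 170) [0.5082 0.1991 0.    ]
flux_tin (0.71, array([152.2232, 178.0714]), array([150.5, 178. ,  15.2,   9.6]), 112) [0.6072 0.2108 0.022 ]
marker (0.58, array([246.5817, 254.4183]), array([245.4, 253.9,  40.7,   9.8]), 208) [ 0.3877 -0.0591  0.006 ]
marker (0.45, array([339.076 , 206.9532]), array([340. , 205.7,  25.7,   4.6]), 171) [ 0.5212 -0.3252  0.006 ]
parts_dish (0.58, array([405.0209, 228.8747]), array([406.4, 228.2,  21.9,  19.9]), 431) [ 0.456  -0.5108  0.01  ]
```

View pics/top1.png

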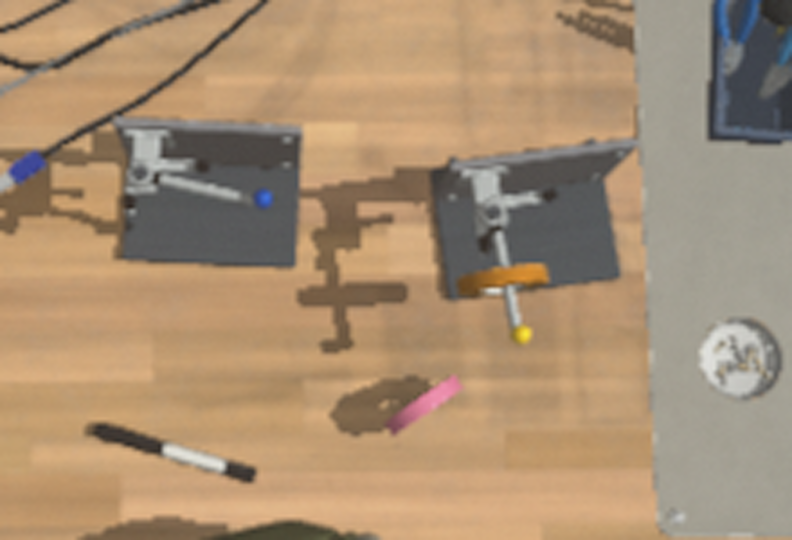

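Run:
```python
from h import *
p=get_image("top")
c=lambda x,y:(200+x/3.6,130+y/3.6)
for n,x,y,z in [("bh",140,173,.138),("bk",263,198,.144),("yh",491,213,.138),("yk",522,335,.144),("tape",505,277,.149),("pink",425,405,.05),("bboardL",116,120,.125),("bboardR",300,128,.125),("yboardL",450,162,.125),("yboardR",637,142,.125)]:
    print(n,atz(p,*c(x,y),z))
bs={}
for z in(.3,.4,.5): print(atz(p,143,108,z),atz(p,345,80,z))
```

```text
bh [ 0.5805 -0.0484  0.138 ]
bk [ 0.5603 -0.1367  0.144 ]
yh [ 0.5492 -0.2997  0.138 ]
yk [ 0.4608 -0.3182  0.144 ]
tape [ 0.5014 -0.3067  0.149 ]
pink [ 0.4173 -0.2581  0.05  ]
bboardL [ 0.6229 -0.0295  0.125 ]
bboardR [ 0.6158 -0.1639  0.125 ]
yboardL [ 0.5896 -0.2729  0.125 ]
yboardR [ 0.6033 -0.4097  0.125 ]
[0.7082 0.1525 0.3   ] [ 0.771  -0.3029  0.3   ]
[0.6688 0.1191 0.4   ] [ 0.7246 -0.2853  0.4   ]
[0.6295 0.0858 0.5   ] [ 0.6782 -0.2677  0.5   ]
```

```bash
python3 -m crank '{"slide":[[0.02,-0.007,0],[0.06,-0.021,0],[0.10,-0.036,0],[0.14,-0.050,0],[0.18,-0.065,0],[0.22,-0.079,0],[0.26,-0.094,0],[0.30,-0.108,0]],"roll":[-0.14,-0.28,-0.42,-0.56,-0.70,-0.84,-0.98,-1.12],"grip":[0.04,0.02,0,0,0,0,0,0]}' 40
python3 - <<'E'
from h import *
o=observe();R=o["tool_rot"];p=o["position"];print(p,R,o["q"])
print(R.T@(np.array([.5834,-.1424,.231])-p), np.arctan2(R[1,0],R[0,0])-np.radians(167))
E
```

```text
time_s: 1.5
position: [0.4641, -0.2647, 0.2315]
tool_rot: [[-0.008, 1.0, 0.0], [1.0, 0.008, -0.0], [-0.0, 0.0, -1.0]]
ft_force: [0.6, -0.8, -0.8]
grip_width: 0.0
[ 0.4641 -0.2647  0.2315] [[-0.0077  1.      0.0003]
 [ 1.      0.0077 -0.0002]
 [-0.0002  0.0003 -1.    ]] [-42.4019  20.2153  76.8088   0.0003  82.9566 -42.845 ]
[0.1214 0.1202 0.0005] -1.336171153524886
```

```bash
python3 -m crank '{"slide":[[0.015,0.015,0],[0.03,0.03,0],[0.05,0.05,0],[0.07,0.07,0],[0.09,0.09,0],[0.11,0.11,0],[0.12,0.12,0],[0.121,0.12,0]],"roll":[-0.14,-0.29,-0.44,-0.59,-0.74,-0.89,-1.04,-1.19],"grip":[0,0,0,0,0,0,0,0]}' 40
python3 - <<'E'
from h import *
p=get_image("wrist");save(p,"w1")
for n in ("blue_peg_knob","blue_stand"):
    for r in find(n,p): print(n,r,atz(p,*r[1],.144))
o=observe();print(o["position"],o["tool_rot"],o["ft_force"])
E
```

```text
time_s: 2.3
position: [0.5839, -0.1435, 0.231]
tool_rot: [[-0.932, 0.362, 0.0], [0.362, 0.932, 0.0], [0.0, 0.0, -1.0]]
ft_force: [-0.1, -1.0, 0.6]
grip_width: -0.0002
blue_peg_knob (0.9, array([328.6398, 178.0643]), array([333. , 181.2, 113.7,  36.6]), 1291) [ 0.5674 -0.1     0.144 ]
blue_stand (0.74, array([337.7085, 177.3635]), array([346.3, 174.9, 176. , 147.8]), 15806) [ 0.5694 -0.0935  0.144 ]
[ 0.5829 -0.1449  0.2312] [[-0.928   0.3726 -0.0002]
 [ 0.3726  0.928   0.    ]
 [ 0.0002 -0.     -1.    ]] [-0.581  -0.3574 -0.5515]
```

View pics/w1.png

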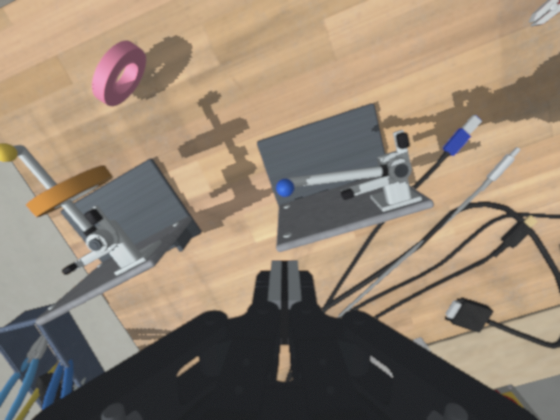

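Run:
```python
from h import *
p=get_image("wrist")
for n,u,v,z in [("bk",285,188,.144),("bh",401,171,.138),("bBL",432,203,.125),("bBR",280,247,.125),("yk",5,152,.144),("yh",95,243,.138)]: print(n,atz(p,u,v,z))
f=cv2.cvtColor(p["frame"],cv2.COLOR_RGB2HSV)
m=(f[...,0]>100)&(f[...,0]<130)&(f[...,1]>150)&(f[...,2]>80);m[:,:260]=0;m[:,310:]=0;m[:150]=0;m[220:]=0
ys,xs=np.nonzero(m);print(len(xs),xs.mean(),ys.mean(),np.ptp(xs),np.ptp(ys));print(atz(p,xs.mean(),ys.mean(),.144))
for n,X in [("tcp",observe()["position"])]: print(proj(p,X))
```

```text
bk [ 0.5619 -0.1345  0.144 ]
bh [ 0.584  -0.0476  0.138 ]
bBL [ 0.6244 -0.027   0.125 ]
bBR [ 0.6146 -0.1604  0.125 ]
yk [ 0.4602 -0.3146  0.144 ]
yh [ 0.5482 -0.2989  0.138 ]
218 286.08256880733944 187.96330275229357 16 16
[ 0.5621 -0.1338  0.144 ]
[281.6103 274.4484]
```

```bash
python3 -m crank '{"slide":[[0,0.0055,0.008],[0,0.0055,0.024],[0,0.0055,0.04],[0,0.0055,0.056],[0,0.0055,0.072],[0,0.0055,0.086],[0,0.0055,0.096],[0,0.0055,0.099]],"roll":[-0.07,-0.14,-0.14,-0.14,-0.14,-0.14,-0.14,-0.14],"grip":[0,0,0,0,0,0,0,0]}' 60
python3 - <<'E'
from h import *
p=get_image("wrist");save(p,"w2")
o=observe();R=o["tool_rot"];P=o["position"];print(P,R,o["ft_force"],o["q"])
C=np.array([.584,-.0476]);f=P[:2]-C
# rows: rotate TCP about hinge by phi (clockwise), tool frame
for k in range(1,9):
    a=-0.13*k;M=np.array([[np.cos(a),-np.sin(a)],[np.sin(a),np.cos(a)]])
    t=C+M@f; d=R.T@np.append(t-P[:2],0);print(k,d[:2])
E
```

```text
time_s: 3.3
position: [0.5845, -0.14, 0.1314]
tool_rot: [[-0.971, 0.239, -0.001], [0.239, 0.971, 0.001], [0.002, 0.0, -1.0]]
ft_force: [0.2, 0.0, -0.1]
grip_width: 0.0003
[ 0.5846 -0.14    0.1317] [[-0.9712  0.2383 -0.001 ]
 [ 0.2383  0.9712  0.0004]
 [ 0.0011  0.0002 -1.    ]] [-0.383   0.6458 -0.99  ] [ -24.74     31.719    74.6741   -0.0004   73.6685 -100.952 ]
1 [ 0.0118 -0.0022]
2 [ 0.0238 -0.0028]
3 [ 0.0358 -0.0019]
4 [0.0475 0.0006]
5 [0.0588 0.0046]
6 [0.0696 0.01  ]
7 [0.0795 0.0167]
8 [0.0885 0.0247]
```

View pics/w2.png

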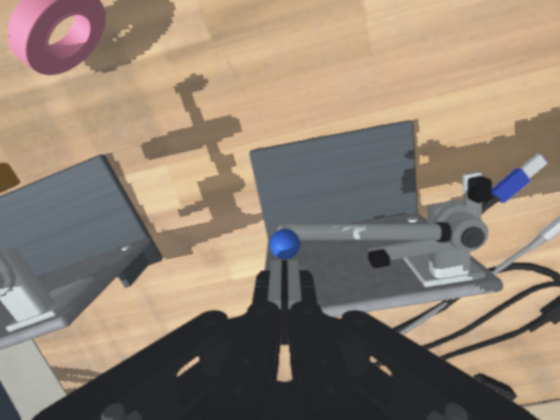

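```bash
python3 -m crank '{"slide":[[0.0118,-0.0022,0],[0.0238,-0.0028,0],[0.0358,-0.0019,0],[0.0475,0.0006,0],[0.0588,0.0046,0],[0.0696,0.010,0],[0.0795,0.0167,0],[0.0885,0.0247,0]],"roll":[0.13,0.26,0.39,0.52,0.65,0.78,0.91,1.04],"grip":[0,0,0,0,0,0,0,0]}' 60
python3 - <<'E'
from h import *
p=get_image("wrist");save(p,"w3")
o=observe();R=o["tool_rot"];P=o["position"];print(P,R,o["ft_force"],o["q"])
E
```

```text
time_s: 4.15
position: [0.5047, -0.0953, 0.1332]
tool_rot: [[-0.281, 0.96, 0.002], [0.96, 0.281, -0.001], [-0.002, 0.001, -1.0]]
ft_force: [-0.1, -1.6, 0.3]
grip_width: -0.0001
[ 0.5038 -0.0937  0.1332] [[-0.2759  0.9612  0.0006]
 [ 0.9612  0.2759 -0.0003]
 [-0.0004  0.0005 -1.    ]] [0.4245 0.6531 0.3715] [-23.7944  23.6586  89.2364  -0.      67.0654 -39.8114]
```

View pics/w3.png

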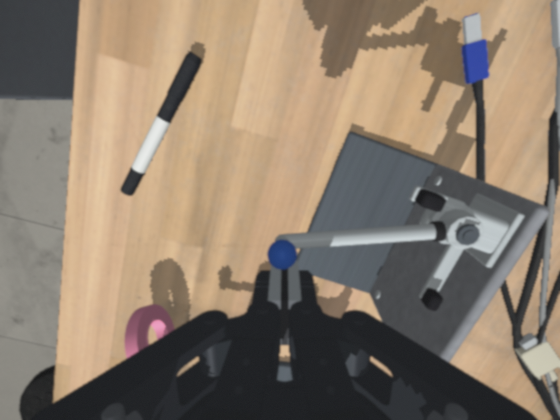

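Run:
```python
from h import *
o=observe();R=o["tool_rot"];P=o["position"]
C=np.array([.584,-.0476]);f=P[:2]-C
for k in range(1,9):
    a=-0.03*k;M=np.array([[np.cos(a),-np.sin(a)],[np.sin(a),np.cos(a)]])
    t=C+M@f; d=R.T@np.append(t-P[:2],0);print(k,d[:2])
```

```text
1 [ 0.0027 -0.0006]
2 [ 0.0054 -0.0012]
3 [ 0.0082 -0.0016]
4 [ 0.0109 -0.002 ]
5 [ 0.0137 -0.0023]
6 [ 0.0164 -0.0025]
7 [ 0.0192 -0.0027]
8 [ 0.022  -0.0027]
```

```bash
python3 -m crank '{"slide":[[0.0027,-0.0006,0],[0.0054,-0.0012,0],[0.0082,-0.0016,0],[0.0109,-0.002,0],[0.0137,-0.0023,0],[0.0164,-0.0025,0],[0.0192,-0.0027,0],[0.022,-0.0027,0]],"roll":[0.03,0.06,0.09,0.12,0.15,0.18,0.21,0.24],"grip":[0,0,0,0,0,0,0,0]}' 60
python3 - <<'E'
from h import *
p=get_image("wrist");save(p,"w4",(240,130,560,370),2.5)
o=observe();R=o["tool_rot"];P=o["position"];print(P,R,o["ft_force"],o["q"])
E
```

```text
time_s: 5.0
position: [0.4963, -0.0751, 0.133]
tool_rot: [[-0.052, 0.999, 0.001], [0.999, 0.052, -0.001], [-0.001, 0.001, -1.0]]
ft_force: [-0.8, -0.8, 0.5]
grip_width: -0.0
[ 0.4962 -0.0747  0.133 ] [[-0.0511  0.9987  0.0011]
 [ 0.9987  0.0511 -0.0007]
 [-0.0007  0.0011 -1.    ]] [-0.5791 -0.3721 -0.2053] [-22.1039  22.7172  90.9204  -0.0126  66.2882 -25.0289]
```

View pics/w4.png

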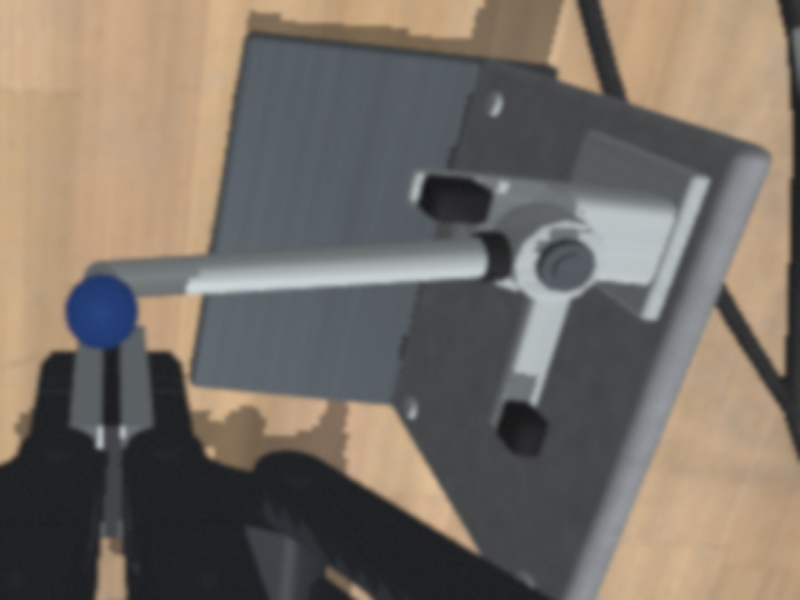

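```bash
python3 -m crank '{"slide":[[0.0007,0,0],[0.0014,0,0],[0.0021,0,0],[0.0028,0,0],[0.0035,0,0],[0.0042,0,0],[0.0049,0,0],[0.0054,0,0]],"roll":[0.01,0.02,0.03,0.04,0.05,0.06,0.06,0.06],"grip":[0,0,0,0,0,0,0,0]}' 60
python3 - <<'E'
from h import *
p=get_image("wrist");save(p,"w5",(380,170,510,270),6)
o=observe();R=o["tool_rot"];P=o["position"];print(P,R,o["ft_force"],o["q"])
E
```

```text
time_s: 5.85
position: [0.4955, -0.0691, 0.1323]
tool_rot: [[0.008, 1.0, -0.0], [1.0, -0.008, 0.0], [0.0, -0.0, -1.0]]
ft_force: [-0.8, -0.3, 0.3]
grip_width: 0.0
[ 0.4955 -0.0691  0.1323] [[ 0.0078  1.     -0.0001]
 [ 1.     -0.0078  0.    ]
 [ 0.     -0.0001 -1.    ]] [-0.6025 -1.002   0.6322] [-21.5215  22.6718  91.1448  -0.0004  66.1888 -21.0747]
```

View pics/w5.png

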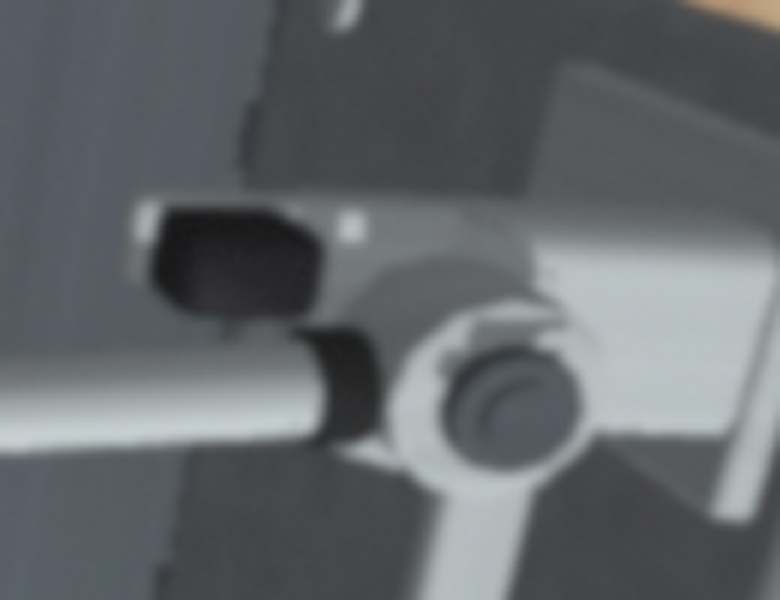

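```bash
python3 -m crank '{"slide":[[0.0007,0,0],[0.0014,0,0],[0.0021,0,0],[0.0028,0,0],[0.0035,0,0],[0.0042,0,0],[0.0049,0,0],[0.0054,0,0]],"roll":[0.01,0.02,0.03,0.04,0.05,0.06,0.06,0.06],"grip":[0,0,0,0,0,0,0,0]}' 60
python3 - <<'E'
from h import *
p=get_image("wrist");save(p,"w6",(380,170,510,270),6)
o=observe();R=o["tool_rot"];P=o["position"];print(P,R,o["ft_force"],o["q"])
E
```

```text
time_s: 6.7
position: [0.4956, -0.0638, 0.1323]
tool_rot: [[0.068, 0.998, -0.0], [0.998, -0.068, 0.0], [0.0, -0.0, -1.0]]
ft_force: [-1.4, -0.5, 0.2]
grip_width: -0.0001
[ 0.4956 -0.0637  0.1323] [[ 0.0678  0.9977 -0.0001]
 [ 0.9977 -0.0678  0.    ]
 [ 0.     -0.0001 -1.    ]] [-0.0399 -1.4896  1.4419] [-20.926   22.6131  91.2485   0.0001  66.1434 -17.0407]
```

View pics/w6.png

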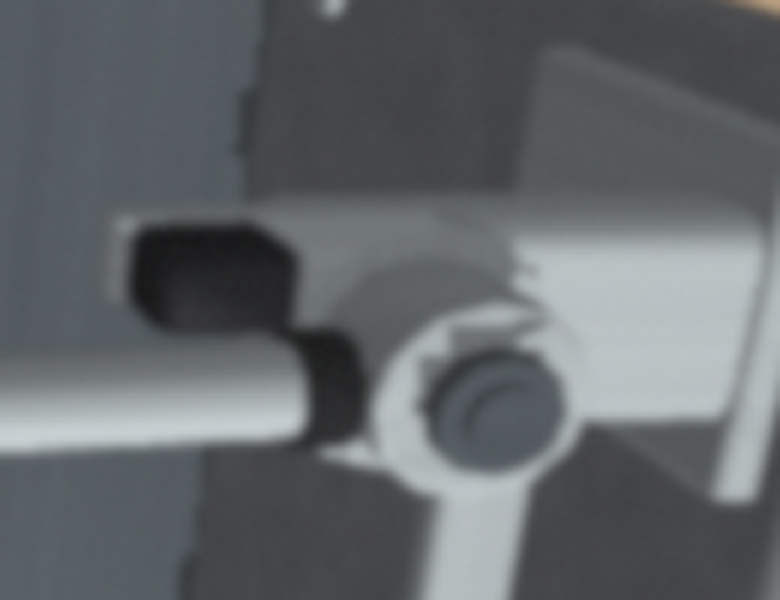

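```bash
python3 -m crank '{"slide":[[0.0003,0,0],[0.0006,0,0],[0.0009,0,0],[0.0012,0,0],[0.0012,0,0],[0.0012,0,0],[0.0012,0,0],[0.0012,0,0]],"roll":[0,0,0,0,0,0,0,0],"grip":[0,0,0,0,0,0,0,0]}' 60
python3 - <<'E'
from h import *
o=observe();print(o["position"],o["ft_force"],o["wrist_torque"],o["joint_efforts"])
E
```

```text
time_s: 7.55
position: [0.4957, -0.0626, 0.1323]
tool_rot: [[0.068, 0.998, 0.0], [0.998, -0.068, 0.0], [0.0, 0.0, -1.0]]
ft_force: [-0.7, -0.7, -0.0]
grip_width: 0.0003
[ 0.4957 -0.0626  0.1323] [-0.7217 -0.6774 -0.02  ] [-0.1329  0.0993 -0.0227] [  0.3654 -41.5297 -19.2358   0.1885  -0.0654   0.0083]
```

```bash
python3 -m crank '{"slide":[[0.0003,0,0],[0.0006,0,0],[0.0006,0,0],[0.0006,0,0],[0.0006,0,0],[0.0006,0,0],[0.0006,0,0],[0.0006,0,0]],"roll":[0,0,0,0,0,0,0,0],"grip":[0,0,0,0,0,0,0,0]}' 60
python3 -m crank '{"slide":[[0.0003,0,0],[0.0005,0,0],[0.0005,0,0],[0.0005,0,0],[0.0005,0,0],[0.0005,0,0],[0.0005,0,0],[0.0005,0,0]],"roll":[0,0,0,0,0,0,0,0],"grip":[0,0,0,0,0,0,0,0]}' 60
```

```text
time_s: 8.35
position: [0.4958, -0.062, 0.1323]
tool_rot: [[0.068, 0.998, 0.0], [0.998, -0.068, -0.0], [-0.0, 0.0, -1.0]]
ft_force: [-0.7, -0.6, 0.3]
grip_width: 0.0
time_s: 9.15
position: [0.4958, -0.0615, 0.1323]
tool_rot: [[0.068, 0.998, 0.0], [0.998, -0.068, 0.0], [0.0, 0.0, -1.0]]
ft_force: [-0.2, -0.2, 0.2]
grip_width: 0.0001
```

```bash
python3 -m crank '{"slide":[[0.0003,0,0],[0.0005,0,0],[0.0005,0,0],[0.0005,0,0],[0.0005,0,0],[0.0005,0,0],[0.0005,0,0],[0.0005,0,0]],"roll":[0,0,0,0,0,0,0,0],"grip":[0,0,0,0,0,0,0,0]}' 60
python3 - <<'E'
from h import *
p=get_image("wrist");save(p,"w7",(250,170,510,270),3)
o=observe();print(o["position"],o["ft_force"],o["wrist_torque"],o["joint_efforts"])
E
```

```text
time_s: 9.95
position: [0.4958, -0.061, 0.1323]
tool_rot: [[0.068, 0.998, 0.0], [0.998, -0.068, -0.0], [-0.0, 0.0, -1.0]]
ft_force: [-0.4, -0.8, -0.3]
grip_width: -0.0
[ 0.4958 -0.061   0.1323] [-0.4478 -0.4759  0.205 ] [-0.1607  0.1132 -0.0099] [  0.3934 -41.5108 -19.2628   0.2075  -0.0829   0.0096]
```

View pics/w7.png

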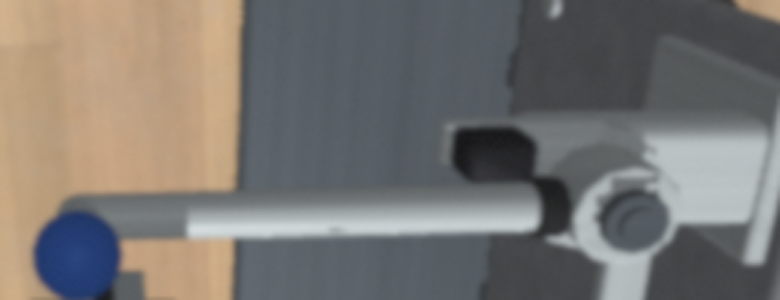

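```bash
python3 -m crank '{"slide":[[0.0003,0,0],[0.0005,0,0],[0.0005,0,0],[0.0005,0,0],[0.0005,0,0],[0.0005,0,0],[0.0005,0,0],[0.0005,0,0]],"roll":[0,0,0,0,0,0,0,0],"grip":[0,0,0,0,0,0,0,0]}' 60
python3 - <<'E'
from h import *
o=observe();print(o["position"],o["ft_force"],o["wrist_torque"],o["joint_efforts"])
E
```

```text
time_s: 10.8
position: [0.4958, -0.0605, 0.1323]
tool_rot: [[0.068, 0.998, 0.0], [0.998, -0.068, 0.0], [0.0, 0.0, -1.0]]
ft_force: [-1.1, -0.8, 0.2]
grip_width: 0.0
[ 0.4958 -0.0605  0.1323] [-1.1476 -0.8185  0.1754] [-0.1625  0.1487  0.0087] [  0.4541 -41.5058 -19.2615   0.2366  -0.0831   0.0106]
```

```bash
python3 -m crank '{"slide":[[0.0003,0,0],[0.0005,0,0],[0.0005,0,0],[0.0005,0,0],[0.0005,0,0],[0.0005,0,0],[0.0005,0,0],[0.0005,0,0]],"roll":[0,0,0,0,0,0,0,0],"grip":[0,0,0,0,0,0,0,0]}' 60
python3 - <<'E'
from h import *
o=observe();print(o["position"],o["ft_force"],o["wrist_torque"],o["joint_efforts"])
E
```

```text
time_s: 11.6
position: [0.4959, -0.0601, 0.1323]
tool_rot: [[0.068, 0.998, -0.0], [0.998, -0.068, -0.0], [-0.0, -0.0, -1.0]]
ft_force: [-1.0, -2.2, -0.2]
grip_width: 0.0
[ 0.4959 -0.0601  0.1323] [-0.9694 -2.2195 -0.1792] [-0.4156  0.1906  0.0454] [  1.2609 -41.4605 -19.2157   0.6177  -0.0726   0.0211]
```

```bash
python3 -m crank '{"slide":[[0.0002,0,0],[0.0003,0,0],[0.0003,0,0],[0.0003,0,0],[0.0003,0,0],[0.0003,0,0],[0.0003,0,0],[0.0003,0,0]],"roll":[0,0,0,0,0,0,0,0],"grip":[0,0,0,0,0,0,0,0]}' 60
python3 - <<'E'
from h import *
o=observe();print(o["position"],o["ft_force"],o["wrist_torque"],o["joint_efforts"])
E
```

```text
time_s: 12.4
position: [0.4959, -0.0598, 0.1323]
tool_rot: [[0.068, 0.998, 0.0], [0.998, -0.068, -0.0], [-0.0, 0.0, -1.0]]
ft_force: [-1.5, -4.0, 0.3]
grip_width: 0.0001
[ 0.4959 -0.0598  0.1323] [-1.4821 -3.9828  0.3456] [-0.527   0.2591  0.0028] [  1.8073 -41.4296 -19.2014   0.8769  -0.0745   0.0289]
```

```bash
python3 -m crank '{"slide":[[0.0002,0,0],[0.0005,0,0],[0.0005,0,0],[0.0005,0,0],[0.0005,0,0],[0.0005,0,0],[0.0005,0,0],[0.0005,0,0]],"roll":[0,0,0,0,0,0,0,0],"grip":[0,0,0,0,0,0,0,0]}' 60
python3 - <<'E'
from h import *
o=observe();print(o["position"],o["ft_force"],o["wrist_torque"],o["joint_efforts"])
E
```

```text
time_s: 13.2
position: [0.4959, -0.0594, 0.1323]
tool_rot: [[0.068, 0.998, -0.0], [0.998, -0.068, -0.0], [-0.0, -0.0, -1.0]]
ft_force: [-1.5, -4.1, -0.0]
grip_width: 0.0003
[ 0.4959 -0.0594  0.1323] [-1.462  -4.083  -0.0301] [-0.7482  0.3242  0.0048] [  2.3854 -41.4044 -19.1695   1.1494  -0.0659   0.0392]
```

Run:
```python
from h import *
p=get_image("wrist");save(p,"w8",(250,170,510,270),3);cv2.imwrite("pics/w8b.png",cv2.resize(p["frame"][200:320,230:350,::-1],None,fx=5,fy=5))
o=observe();print(o["position"],o["ft_force"],o["wrist_torque"],o["joint_efforts"],o["q"])
```

```text
[ 0.4959 -0.0594  0.1323] [-2.5372 -5.1046  0.6471] [-0.744   0.3276  0.0236] [  2.3862 -41.404  -19.1698   1.1493  -0.0659   0.0392] [-20.4255  22.5918  91.2809  -0.0214  66.1268 -16.522 ]
```

View pics/w8.png

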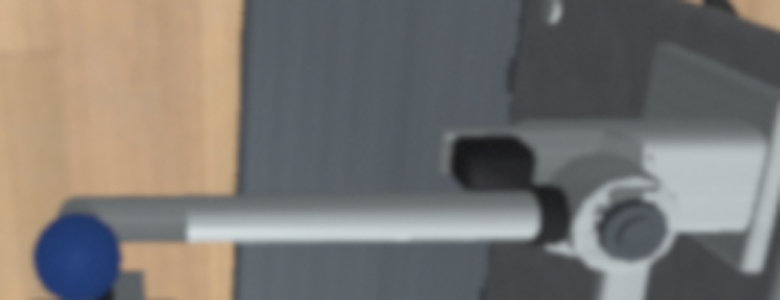

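View pics/w8b.png

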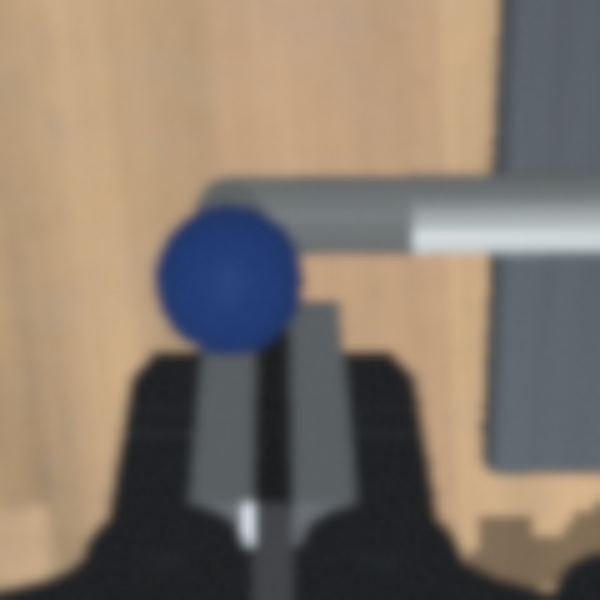

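```bash
python3 -m crank '{"slide":[[0.0002,0,0],[0.0004,0,0],[0.0006,0,0],[0.0006,0,0],[0.0006,0,0],[0.0006,0,0],[0.0006,0,0],[0.0006,0,0]],"roll":[0,0,0,0,0,0,0,0],"grip":[0,0,0,0,0,0,0,0]}' 60
python3 - <<'E'
from h import *
o=observe();print(o["position"],o["ft_force"],o["wrist_torque"],o["joint_efforts"])
E
```

```text
time_s: 14.05
position: [0.4959, -0.059, 0.1324]
tool_rot: [[0.068, 0.998, -0.0], [0.998, -0.068, -0.001], [-0.001, -0.0, -1.0]]
ft_force: [-2.2, -6.0, 0.5]
grip_width: 0.0001
[ 0.4959 -0.059   0.1324] [-2.2281 -5.9638  0.5031] [-0.9555  0.3673 -0.0416] [  3.0674 -41.3816 -19.1132   1.4659  -0.044    0.0483]
```

```bash
python3 -m crank '{"slide":[[0.0003,0,0],[0.0006,0,0],[0.0009,0,0],[0.0012,0,0],[0.0012,0,0],[0.0012,0,0],[0.0012,0,0],[0.0012,0,0]],"roll":[0,0,0,0,0,0,0,0],"grip":[0,0,0,0,0,0,0,0]}' 60
python3 - <<'E'
from h import *
o=observe();print(o["position"],o["ft_force"],o["wrist_torque"],o["joint_efforts"])
E
```

```text
time_s: 14.85
position: [0.4959, -0.0583, 0.1324]
tool_rot: [[0.068, 0.998, -0.0], [0.998, -0.068, -0.002], [-0.002, -0.0, -1.0]]
ft_force: [-2.1, -10.1, -0.1]
grip_width: -0.0002
[ 0.4959 -0.0583  0.1324] [ -2.1119 -10.0873  -0.0707] [-1.4049  0.5261  0.0632] [  4.3993 -41.3438 -19.0052   2.0853  -0.001    0.066 ]
```

```bash
python3 -m crank '{"slide":[[0.0003,0,0],[0.0006,0,0],[0.0009,0,0],[0.0009,0,0],[0.0009,0,0],[0.0009,0,0],[0.0009,0,0],[0.0009,0,0]],"roll":[0,0,0,0,0,0,0,0],"grip":[0,0,0,0,0,0,0,0]}' 60
python3 - <<'E'
from h import *
p=get_image("wrist");save(p,"w9")
for k in range(1): 
    o=observe();print(o["position"],o["ft_force"],o["wrist_torque"],o["joint_efforts"])
E
```

```text
time_s: 15.65
position: [0.496, -0.0578, 0.1324]
tool_rot: [[0.068, 0.998, -0.0], [0.998, -0.068, -0.002], [-0.002, -0.0, -1.0]]
ft_force: [-3.4, -10.4, 0.7]
grip_width: -0.0004
[ 0.496  -0.0577  0.1324] [ -2.9446 -11.3419   0.6696] [-1.6526  0.5934 -0.0017] [  5.4323 -41.3154 -18.9168   2.5639   0.0344   0.0793]
```

View pics/w9.png

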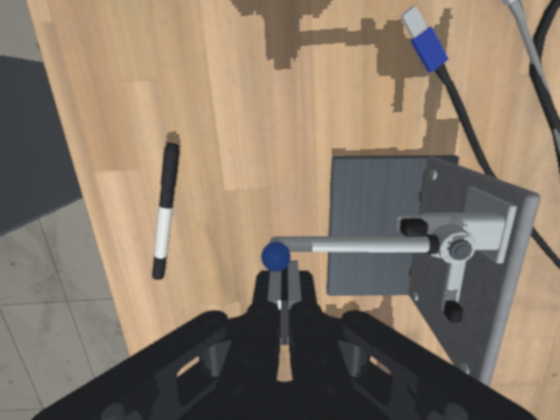

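```bash
python3 -m crank '{"slide":[[-0.0015,0,0],[-0.003,0,0],[-0.0045,0,0],[-0.008,0,0],[-0.018,0,0],[-0.03,0,-0.01],[-0.045,0,-0.035],[-0.065,0,-0.065]],"roll":[0,0,0,0,0,0,-0.04,-0.08],"grip":[0,0,0,0,0,0,0,0.01]}' 60
python3 - <<'E'
from h import *
p=get_image("wrist");save(p,"w10")
o=observe();R=o["tool_rot"];P=o["position"];print(P,R,o["ft_force"])
T=np.array([.502,-.307,.235]);print(R.T@(T-P), np.arctan2(R[1,0],R[0,0]))
E
```

```text
time_s: 16.5
position: [0.4912, -0.1222, 0.1982]
tool_rot: [[-0.014, 1.0, -0.001], [1.0, 0.014, 0.001], [0.001, -0.001, -1.0]]
ft_force: [-0.1, 0.5, 0.2]
grip_width: 0.01
[ 0.4932 -0.1258  0.2035] [[-0.0142  0.9999  0.0072]
 [ 0.9999  0.0143 -0.0048]
 [-0.0049  0.0071 -1.    ]] [ 2.3854 -2.9843  5.3887]
[-0.1814  0.0064 -0.0305] 1.5850361473750072
```

View pics/w10.png

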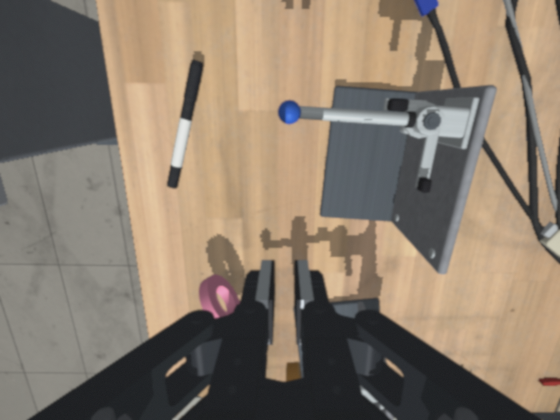

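```bash
python3 -m crank '{"slide":[[-0.02,0.001,-0.02],[-0.05,0.002,-0.03],[-0.08,0.003,-0.03],[-0.11,0.004,-0.03],[-0.14,0.005,-0.03],[-0.165,0.006,-0.03],[-0.178,0.006,-0.03],[-0.181,0.006,-0.03]],"roll":[-0.03,-0.06,-0.1,-0.14,-0.16,-0.16,-0.16,-0.16],"grip":[0.035,0.035,0.035,0.035,0.035,0.035,0.035,0.035]}' 60
python3 - <<'E'
from h import *
p=get_image("wrist");save(p,"w11")
for n in ("tape","yellow_peg_knob","yellow_stand"):
    for r in find(n,p): print(n,r)
o=observe();R=o["tool_rot"];P=o["position"];print(P,R,o["ft_force"])
import pickle;pickle.dump({k:p[k] for k in("fx","fy","cx","cy","xyz","rotation")},open("p11","wb"))
E
```

```text
time_s: 17.35
position: [0.4995, -0.3037, 0.2274]
tool_rot: [[-0.169, 0.986, 0.0], [0.986, 0.169, -0.0], [-0.0, 0.0, -1.0]]
ft_force: [0.6, 0.3, -0.5]
grip_width: 0.035
tape (0.89, array([290.3749, 212.7209]), array([290.9, 211.6,  21.4,  74. ]), 1179)
tape (0.82, array([215.7808, 127.2136]), array([215.3, 129.2,  42.4,  64.1]), 1437)
yellow_peg_knob (0.97, array([276.0832, 220.3858]), array([282.6, 222.9, 117.5,  19.3]), 985)
yellow_stand (0.71, array([343.0311, 222.9806]), array([315.6, 238.1, 171.7, 162.1]), 12004)
[ 0.4999 -0.3014  0.2276] [[-0.1719  0.9851  0.0001]
 [ 0.9851  0.1719  0.0002]
 [ 0.0002  0.0002 -1.    ]] [ 0.2424 -0.408  -0.5939]
```

View pics/w11.png

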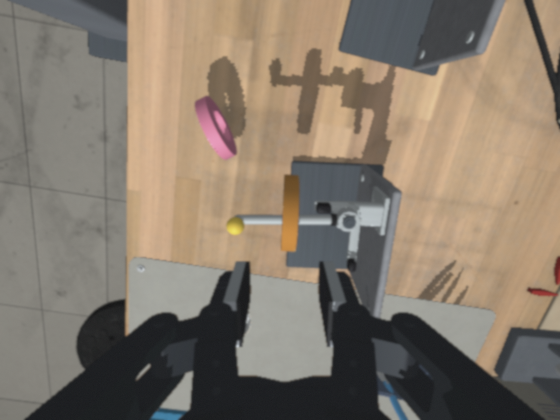

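Run:
```python
from h import *
import pickle
p=pickle.load(open("p11","rb"))
k=atz(p,235,226,.144);h=atz(p,349,221,.138);t=atz(p,291,213,.149)
print(k,h,t,np.linalg.norm((k-h)[:2]))
d=(k-h)[:2];d/=np.linalg.norm(d);print(d,np.degrees(np.arctan2(-d[1],-d[0])),"tape along",(t[:2]-h[:2])@d, "lat",(t[0]-h[0])*-d[1]+(t[1]-h[1])*d[0])
a=atz(p,291,178,.140);b=atz(p,290,250,.130);print(a,b)
o=observe();R=o["tool_rot"];P=o["position"];print(P)
for s in(.045,(t[:2]-h[:2])@d):
  T=np.append(h[:2]+d*s,.136);print(T,R.T@(T-P))
print("yaw err",np.degrees(np.arctan2(R[1,1],R[0,1])))
```

```text
[ 0.4635 -0.315   0.144 ] [ 0.5518 -0.298   0.138 ] [ 0.5042 -0.2953  0.149 ] 0.0899638141247692
[-0.982  -0.1891] 10.900542566578068 tape along 0.0462716995031344 lat -0.011582209882099017
[ 0.5    -0.2709  0.14  ] [ 0.5108 -0.3348  0.13  ]
[ 0.4999 -0.3014  0.2276]
[ 0.5076 -0.3065  0.136 ] [-0.0064  0.0067  0.0916]
[ 0.5064 -0.3067  0.136 ] [-0.0064  0.0055  0.0916]
yaw err 9.90092198766376
```

```bash
python3 -m crank '{"slide":[[-0.0064,0.0055,0.006],[-0.0064,0.0055,0.02],[-0.0064,0.0055,0.036],[-0.0064,0.0055,0.052],[-0.0064,0.0055,0.068],[-0.0064,0.0055,0.08],[-0.0064,0.0055,0.087],[-0.0064,0.0055,0.0895]],"roll":[-0.017,-0.017,-0.017,-0.017,-0.017,-0.017,-0.017,-0.017],"grip":[0.035,0.035,0.035,0.035,0.035,0.035,0.035,0.035]}' 60
python3 - <<'E'
from h import *
p=get_image("wrist");save(p,"w12")
o=observe();R=o["tool_rot"];P=o["position"];print(P,R,o["ft_force"])
E
```

```text
time_s: 18.35
position: [0.5065, -0.3075, 0.1372]
tool_rot: [[-0.188, 0.982, -0.001], [0.982, 0.188, 0.001], [0.001, -0.0, -1.0]]
ft_force: [0.3, 0.5, 0.3]
grip_width: 0.0348
[ 0.5065 -0.3075  0.1374] [[-0.1883  0.9821 -0.0003]
 [ 0.9821  0.1883  0.0004]
 [ 0.0004 -0.0003 -1.    ]] [-0.3095  0.0608  0.0454]
```

View pics/w12.png

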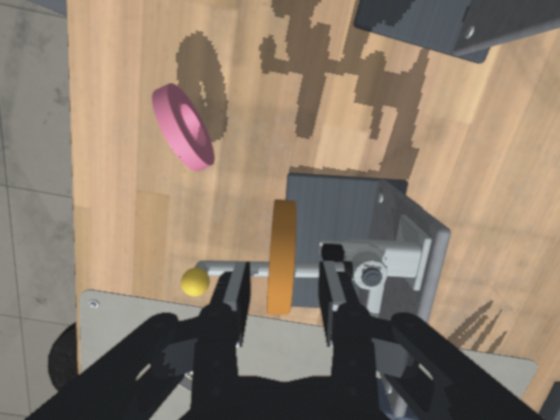

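```bash
python3 -m crank '{"slide":[[0,0,0],[0,0,0],[0,0,0],[0,0,0],[0,0,0],[0,0,0],[0,0,0],[0,0,0]],"roll":[0,0,0,0,0,0,0,0],"grip":[0.028,0.022,0.016,0.01,0.005,0.005,0.005,0.005]}' 40
python3 - <<'E'
from h import *
p=get_image("wrist");save(p,"w13",(140,160,420,370),2.8)
o=observe();R=o["tool_rot"];P=o["position"];print(P,o["ft_force"],o["grip_width"])
E
```

```text
time_s: 19.2
position: [0.5065, -0.3078, 0.138]
tool_rot: [[-0.188, 0.982, 0.0], [0.982, 0.188, -0.0], [-0.0, 0.0, -1.0]]
ft_force: [1.0, -1.0, 2.5]
grip_width: 0.0109
[ 0.5065 -0.3078  0.138 ] [-0.2142 -0.1686  2.6621] 0.010312836475499505
```

View pics/w13.png

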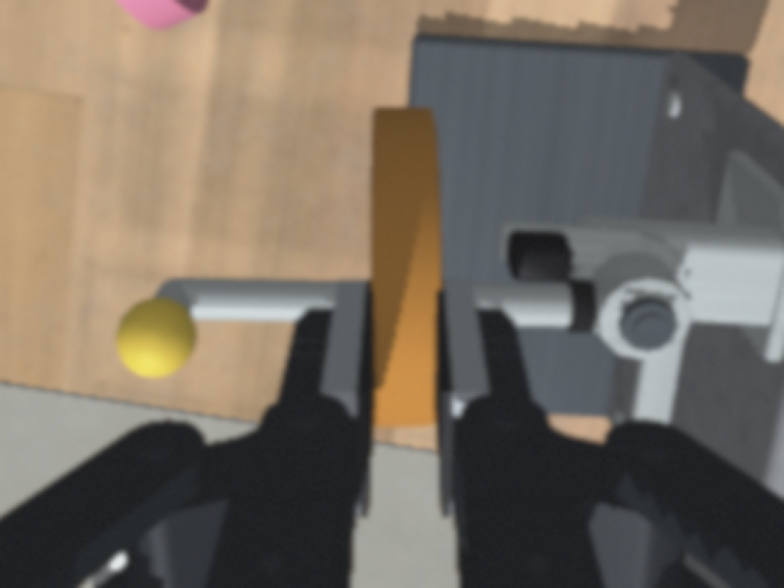

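```bash
python3 -m crank '{"slide":[[0,0,-0.001],[0,0,-0.003],[0,0,-0.006],[0,0,-0.0105],[0,0,-0.015],[0,0,-0.019],[0,0,-0.0215],[0,0,-0.0225]],"roll":[0,0,0,0,0,0,0,0],"grip":[0.005,0.005,0.005,0.005,0.005,0.005,0.005,0.005]}' 45
python3 - <<'E'
from h import *
p=get_image("wrist");save(p,"w14",(140,160,420,370),2.8)
o=observe();R=o["tool_rot"];P=o["position"];print(P,o["ft_force"],o["grip_width"])
p=get_image("side");save(p,"s14",(200,150,360,270),5)
E
```

```text
time_s: 20.05
position: [0.5064, -0.3077, 0.1607]
tool_rot: [[-0.188, 0.982, 0.0], [0.982, 0.188, -0.0], [-0.0, 0.0, -1.0]]
ft_force: [0.2, 0.7, -0.5]
grip_width: 0.0105
[ 0.5064 -0.3077  0.1606] [ 0.499   0.3751 -0.6021] 0.01054923811855766
```

View pics/w14.png

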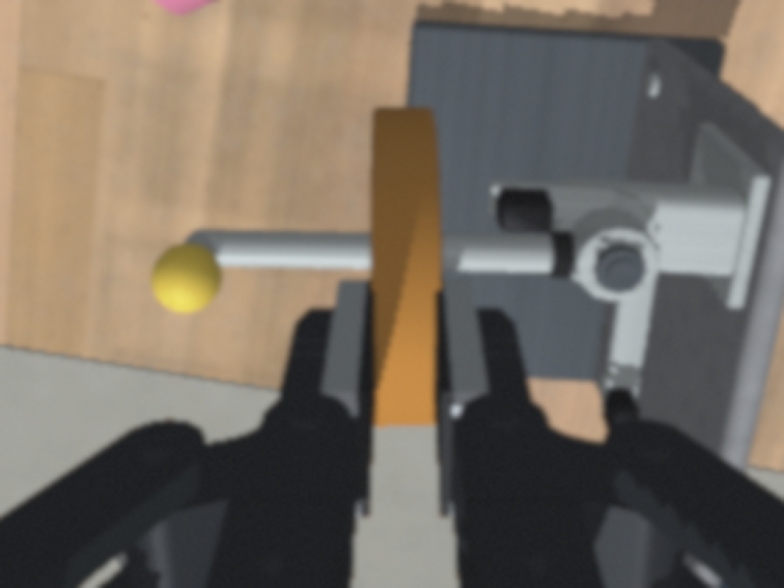

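View pics/s14.png

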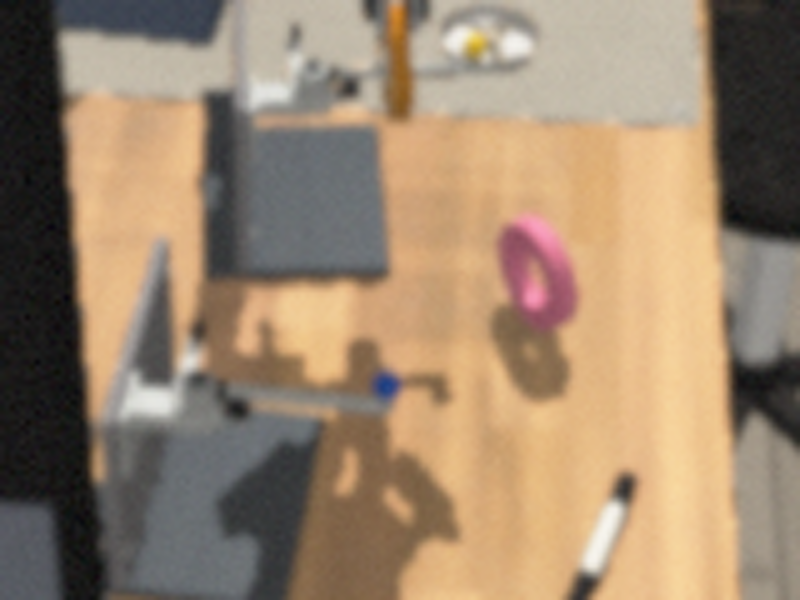

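```bash
python3 -m crank '{"slide":[[0,-0.004,0],[0,-0.014,0],[0,-0.026,0],[0,-0.038,0],[0,-0.051,0],[0,-0.064,0],[0,-0.076,0],[0,-0.082,0]],"roll":[0,0,0,0,0,0,0,0],"grip":[0.005,0.005,0.005,0.005,0.005,0.005,0.005,0.005]}' 45
python3 - <<'E'
from h import *
p=get_image("wrist");save(p,"w15")
o=observe();R=o["tool_rot"];P=o["position"];print(P,o["ft_force"],o["grip_width"])
print(R.T@(np.array([.42,-.125,.198])-P))
E
```

```text
time_s: 20.95
position: [0.4246, -0.3233, 0.1604]
tool_rot: [[-0.187, 0.982, -0.0], [0.982, 0.187, 0.0], [0.0, -0.0, -1.0]]
ft_force: [0.1, 0.4, -0.5]
grip_width: 0.0105
[ 0.4244 -0.3235  0.1605] [-0.2921 -0.2426 -1.3392] 0.010316046450280388
[ 0.1958  0.0328 -0.0375]
```

View pics/w15.png

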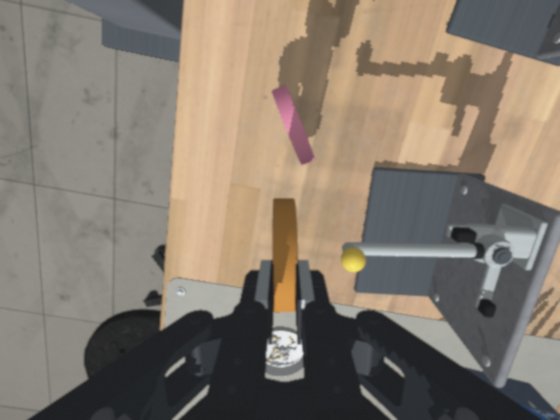

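Tape is off the yellow knob (352,260), held at (285,255). Move to a waypoint before the blue peg.

```bash
python3 -m crank '{"slide":[[0.008,0.002,-0.012],[0.03,0.006,-0.028],[0.06,0.011,-0.037],[0.095,0.016,-0.0375],[0.13,0.021,-0.0375],[0.165,0.027,-0.0375],[0.188,0.032,-0.0375],[0.195,0.033,-0.0375]],"roll":[0,0.04,0.09,0.14,0.19,0.24,0.26,0.26],"grip":[0.005,0.005,0.005,0.005,0.005,0.005,0.005,0.005]}' 45
python3 - <<'E'
from h import *
import pickle
p=get_image("wrist");save(p,"w16")
pickle.dump({k:p[k] for k in("fx","fy","cx","cy","xyz","rotation")},open("p16","wb"))
o=observe();R=o["tool_rot"];P=o["position"];print(P,R,o["ft_force"],o["grip_width"])
f=cv2.cvtColor(p["frame"],cv2.COLOR_RGB2HSV)
m=((f[...,0]>100)&(f[...,0]<130)&(f[...,1]>150)&(f[...,2]>60)).astype(np.uint8)
n,l,s,c=cv2.connectedComponentsWithStats(m)
for i in range(1,n):
    if s[i,4]>60: print(s[i],c[i],atz(p,*c[i],.144))
E
```

```text
time_s: 21.8
position: [0.4217, -0.1229, 0.1988]
tool_rot: [[0.068, 0.998, 0.001], [0.998, -0.068, -0.0], [-0.0, 0.001, -1.0]]
ft_force: [-0.3, -0.3, -0.2]
grip_width: 0.0103
[ 0.4218 -0.1232  0.1987] [[ 0.0678  0.9977  0.001 ]
 [ 0.9977 -0.0678 -0.0002]
 [-0.0001  0.001  -1.    ]] [ 0.1429 -0.0035 -0.1705] 0.010223487387992343
[383  91  22  24 380] [394.3053 102.4211] [ 0.4941 -0.0417  0.144 ]
```

View pics/w16.png

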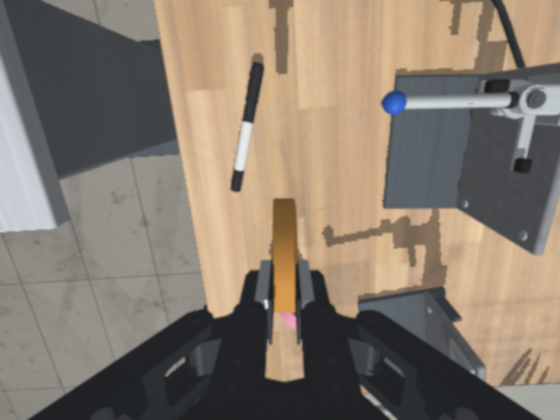

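Run:
```python
from h import *
import pickle
p=pickle.load(open("p16","rb"))
k=np.array([.4941,-.0417]);
for u in((537,98),(535,99)): print(atz(p,*u,.138))
h=atz(p,537,98,.138)[:2];d=k-h;print(np.linalg.norm(d));d/=np.linalg.norm(d)
print(d,np.degrees(np.arctan2(-d[1],-d[0])))
o=observe();R=o["tool_rot"];P=o["position"];print(np.degrees(np.arctan2(R[1,1],R[0,1])))
for s in (.125,.047):
    T=np.append(k+d*(s-.09),.1607);print(T,R.T@(T-P))
```

```text
[ 0.5835 -0.0452  0.138 ]
[ 0.5824 -0.0457  0.138 ]
0.08950816304192398
[-0.9992  0.0395] -2.266202957812588
-3.8888328577660927
[ 0.4591 -0.0403  0.1607] [0.0853 0.0316 0.038 ]
[ 0.5371 -0.0434  0.1607] [0.0875 0.1096 0.0381]
```

```bash
python3 -m crank '{"slide":[[0.01,0.003,0.004],[0.025,0.01,0.012],[0.042,0.016,0.02],[0.058,0.021,0.028],[0.072,0.026,0.034],[0.081,0.029,0.037],[0.085,0.030,0.038],[0.0853,0.030,0.038]],"roll":[-0.01,-0.02,-0.02,-0.02,-0.02,-0.02,-0.02,-0.02],"grip":[0.005,0.005,0.005,0.005,0.005,0.005,0.005,0.005]}' 45
python3 - <<'E'
from h import *
import pickle
p=get_image("wrist");save(p,"w17")
pickle.dump({k:p[k] for k in("fx","fy","cx","cy","xyz","rotation")},open("p17","wb"))
o=observe();R=o["tool_rot"];P=o["position"];print(P,R,o["ft_force"],o["grip_width"])
f=cv2.cvtColor(p["frame"],cv2.COLOR_RGB2HSV)
m=((f[...,0]>100)&(f[...,0]<130)&(f[...,1]>150)&(f[...,2]>60)).astype(np.uint8)
n,l,s,c=cv2.connectedComponentsWithStats(m)
for i in range(1,n):
    if s[i,4]>60: print(s[i],c[i],atz(p,*c[i],.144))
p=get_image("top");save(p,"t17",(200,130,420,280),3.6)
E
```

```text
time_s: 22.65
position: [0.4578, -0.0425, 0.1598]
tool_rot: [[0.051, 0.999, -0.0], [0.999, -0.051, -0.0], [-0.0, -0.0, -1.0]]
ft_force: [0.6, -0.2, -0.3]
grip_width: 0.0102
[ 0.4577 -0.0427  0.16  ] [[ 0.0509  0.9987  0.0002]
 [ 0.9987 -0.0509 -0.0002]
 [-0.0002  0.0002 -1.    ]] [-0.6353  0.1152  0.0813] 0.010628454652685485
[445  57  29  36 604] [459.5679  75.1722] [0.5453 0.0511 0.144 ]
[336 248  23  22 378] [346.5529 258.3439] [ 0.4939 -0.042   0.144 ]
```

View pics/w17.png

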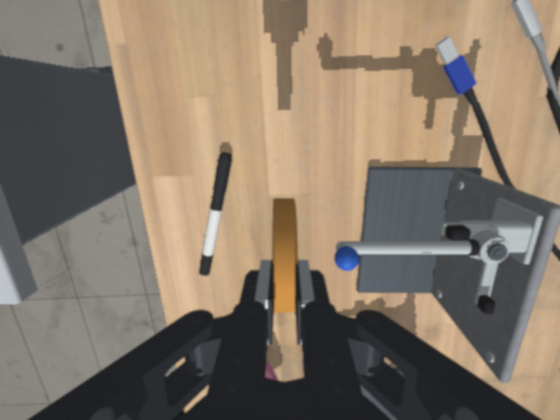

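```bash
python3 -m crank '{"slide":[[0,0.004,0],[0,0.014,0],[0,0.026,0],[0.0002,0.038,0],[0.0003,0.051,0],[0.0004,0.064,0],[0.0005,0.075,0],[0.0005,0.079,0]],"roll":[0,0,0,0,0,0,0,0],"grip":[0.005,0.005,0.005,0.005,0.005,0.005,0.005,0.005]}' 45
python3 - <<'E'
from h import *
p=get_image("wrist");save(p,"w18")
o=observe();R=o["tool_rot"];P=o["position"];print(P,o["ft_force"],o["wrist_torque"],o["grip_width"])
E
```

```text
time_s: 23.55
position: [0.5379, -0.0463, 0.1597]
tool_rot: [[0.051, 0.999, 0.001], [0.999, -0.051, -0.0], [-0.0, 0.001, -1.0]]
ft_force: [1.0, -0.2, -1.7]
grip_width: 0.0106
[ 0.5377 -0.0463  0.1596] [-0.303  -0.3478  0.8824] [0.0385 0.0256 0.0098] 0.01055225644893924
```

View pics/w18.png

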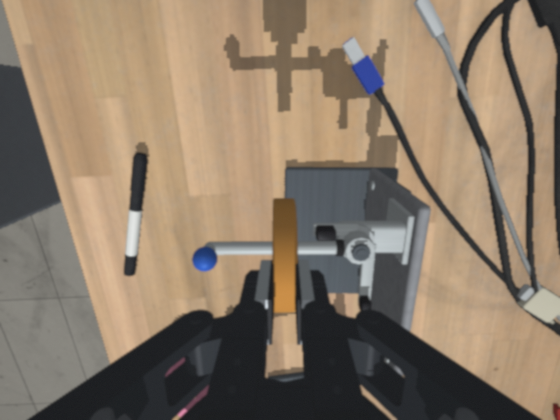

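```bash
python3 -m crank '{"slide":[[0,0,0.002],[0,0,0.006],[0,0,0.010],[0,0,0.014],[0,0,0.017],[0,0,0.0195],[0,0,0.021],[0,0,0.0215]],"roll":[0,0,0,0,0,0,0,0],"grip":[0.005,0.005,0.005,0.005,0.005,0.005,0.005,0.005]}' 45
python3 - <<'E'
from h import *
p=get_image("wrist");save(p,"w19",(140,160,420,370),2.8)
o=observe();R=o["tool_rot"];P=o["position"];print(P,o["ft_force"],o["wrist_torque"],o["grip_width"])
E
```

```text
time_s: 24.4
position: [0.5365, -0.0459, 0.1383]
tool_rot: [[0.051, 0.999, -0.0], [0.999, -0.051, -0.0], [-0.0, -0.0, -1.0]]
ft_force: [-1.7, -0.3, 2.2]
grip_width: 0.0102
[ 0.5365 -0.0459  0.1384] [0.3342 0.166  1.4172] [0.0443 0.189  0.0067] 0.010541425002238725
```

View pics/w19.png

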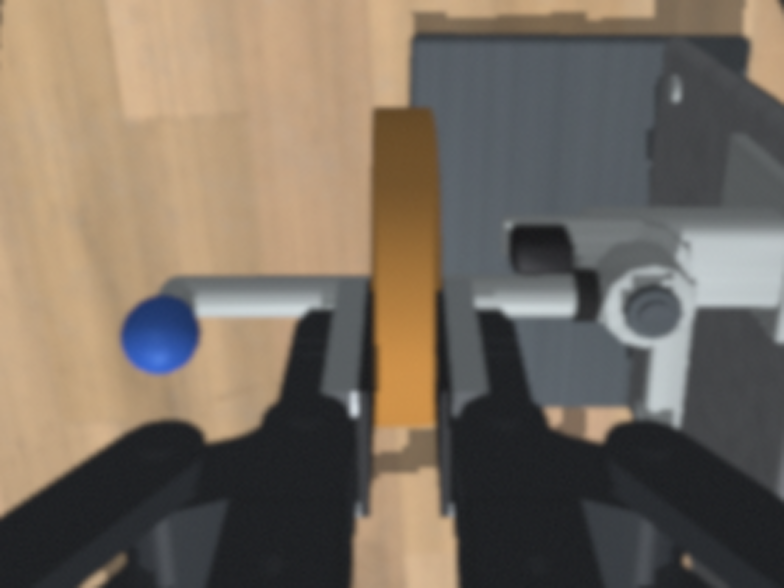

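```bash
python3 -m crank '{"slide":[[0,0,0],[0,0,0],[0,0,0],[0,0,0],[0,0,0],[0,0,0],[0,0,0],[0,0,-0.002]],"roll":[0,0,0,0,0,0,0,0],"grip":[0.012,0.015,0.018,0.022,0.027,0.032,0.035,0.035]}' 45
python3 -m crank '{"slide":[[0,0,-0.005],[0,0,-0.015],[0,0,-0.03],[0,0,-0.045],[0,0,-0.06],[0,0,-0.075],[0,0,-0.087],[0,0,-0.09]],"roll":[0,0,0,0,0,0,0,0],"grip":[0.035,0.035,0.035,0.035,0.035,0.035,0.035,0.035]}' 45
python3 - <<'E'
from h import *
p=get_image("wrist");save(p,"w20")
o=observe();R=o["tool_rot"];P=o["position"];print(P,o["ft_force"],o["wrist_torque"],o["grip_width"])
E
```

```text
time_s: 25.25
position: [0.5364, -0.0459, 0.1402]
tool_rot: [[0.051, 0.999, -0.0], [0.999, -0.051, 0.0], [0.0, -0.0, -1.0]]
ft_force: [-0.3, 0.9, -0.4]
grip_width: 0.0349
time_s: 26.05
position: [0.537, -0.0461, 0.2324]
tool_rot: [[0.051, 0.999, 0.003], [0.999, -0.051, -0.001], [-0.001, 0.003, -1.0]]
ft_force: [0.9, 0.3, 0.4]
grip_width: 0.0347
[ 0.5368 -0.046   0.2319] [-0.2615 -0.3204  0.2719] [-0.0044 -0.034   0.0157] 0.03528953234096792
```

View pics/w20.png

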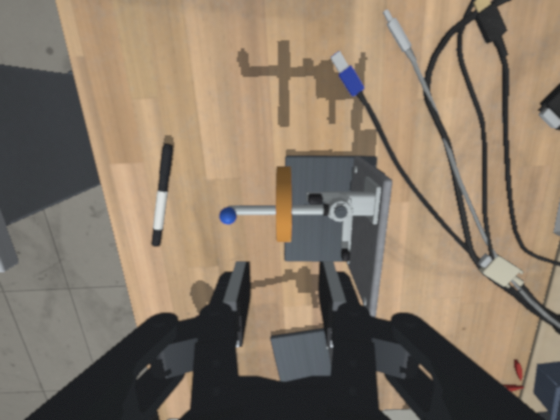

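```bash
python3 -m crank '{"slide":[[-0.015,-0.004,0],[-0.05,-0.013,0],[-0.09,-0.023,0],[-0.13,-0.034,0],[-0.17,-0.045,0],[-0.21,-0.055,0],[-0.24,-0.063,0],[-0.248,-0.065,0]],"roll":[0.1,0.24,0.38,0.52,0.66,0.8,0.94,1.08],"grip":[0.03,0.02,0.01,0,0,0,0,0]}' 60
python3 -m crank '{"slide":[[0,0,0],[0,0,0],[0,0,0],[0,0,0],[0,0,0],[0,0,0],[0,0,0],[0,0,0]],"roll":[0.14,0.28,0.42,0.56,0.70,0.84,0.98,1.12],"grip":[0,0,0,0,0,0,0,0]}' 60
python3 - <<'E'
from h import *
p=get_image("wrist");save(p,"w21")
o=observe();R=o["tool_rot"];P=o["position"];print(P,R,o["ft_force"],o["q"],o["grip_width"])
f=cv2.cvtColor(p["frame"],cv2.COLOR_RGB2HSV)
m=((f[...,0]>22)&(f[...,0]<34)&(f[...,1]>150)&(f[...,2]>90)).astype(np.uint8)
n,l,s,c=cv2.connectedComponentsWithStats(m)
for i in range(1,n):
    if s[i,4]>60: print(s[i],c[i],atz(p,*c[i],.144))
import pickle
pickle.dump({k:p[k] for k in("fx","fy","cx","cy","xyz","rotation")},open("p21","wb"))
E
```

```text
time_s: 26.9
position: [0.4577, -0.293, 0.2296]
tool_rot: [[0.909, 0.418, -0.001], [0.418, -0.909, 0.0], [-0.001, -0.001, -1.0]]
ft_force: [0.6, 0.6, -0.1]
grip_width: -0.0001
time_s: 27.7
position: [0.4588, -0.2901, 0.2298]
tool_rot: [[0.774, -0.633, -0.001], [-0.633, -0.774, 0.001], [-0.001, -0.0, -1.0]]
ft_force: [0.4, 0.2, -0.5]
grip_width: 0.0002
[ 0.4588 -0.2901  0.2299] [[ 0.7695 -0.6387 -0.0007]
 [-0.6387 -0.7695  0.0007]
 [-0.001  -0.0001 -1.    ]] [ 0.7227  0.0531 -0.2802] [-44.8102  21.1713  75.5883   0.0012  83.2971  84.8851] 6.805582357689827e-05
[300 188  14  15 113] [305.2124 195.292 ] [ 0.4635 -0.3133  0.144 ]
```

View pics/w21.png

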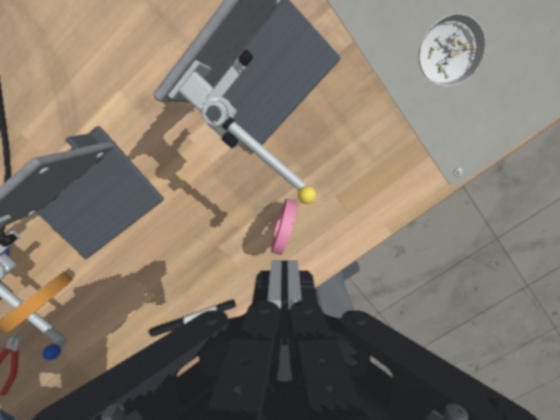

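```bash
python3 -m crank '{"slide":[[-0.0013,-0.0015,0.008],[-0.0013,-0.0015,0.02],[-0.0013,-0.0015,0.034],[-0.0013,-0.0015,0.048],[-0.0013,-0.0015,0.062],[-0.0013,-0.0015,0.078],[-0.0013,-0.0015,0.092],[-0.0013,-0.0015,0.098]],"roll":[0.14,0.28,0.42,0.56,0.69,0.69,0.69,0.69],"grip":[0,0,0,0,0,0,0,0]}' 60
python3 - <<'E'
from h import *
p=get_image("wrist");save(p,"w22")
o=observe();R=o["tool_rot"];P=o["position"];print(P,R,o["ft_force"],o["q"])
f=cv2.cvtColor(p["frame"],cv2.COLOR_RGB2HSV)
m=((f[...,0]>22)&(f[...,0]<34)&(f[...,1]>150)&(f[...,2]>90)).astype(np.uint8)
n,l,s,c=cv2.connectedComponentsWithStats(m)
for i in range(1,n):
    if s[i,4]>60: print(s[i],c[i],atz(p,*c[i],.144))
import pickle
pickle.dump({k:p[k] for k in("fx","fy","cx","cy","xyz","rotation")},open("p22","wb"))
C=np.array([.5518,-.298]);f=P[:2]-C
for k in range(1,9):
    a=0.13*k;M=np.array([[np.cos(a),-np.sin(a)],[np.sin(a),np.cos(a)]])
    t=C+M@f; d=R.T@np.append(t-P[:2],0);print(k,d[:2])
E
```

```text
time_s: 28.55
position: [0.4584, -0.2878, 0.1309]
tool_rot: [[0.201, -0.98, -0.002], [-0.98, -0.201, 0.002], [-0.002, 0.001, -1.0]]
ft_force: [-0.6, -0.3, 0.9]
grip_width: -0.0001
[ 0.4584 -0.2878  0.1306] [[ 0.201  -0.9796 -0.0021]
 [-0.9796 -0.201   0.0021]
 [-0.0025  0.0017 -1.    ]] [ 0.3041 -0.0678 -0.73  ] [-44.6634  26.4503  84.7413  -0.0004  68.9804 123.7393]
[274 224  28  27 306] [285.8268 239.6438] [ 0.4635 -0.3126  0.144 ]
1 [0.0118 0.003 ]
2 [0.024  0.0044]
3 [0.0362 0.0042]
4 [0.0483 0.0025]
5 [ 0.06   -0.0008]
6 [ 0.0713 -0.0056]
7 [ 0.0818 -0.0118]
8 [ 0.0914 -0.0194]
```

View pics/w22.png

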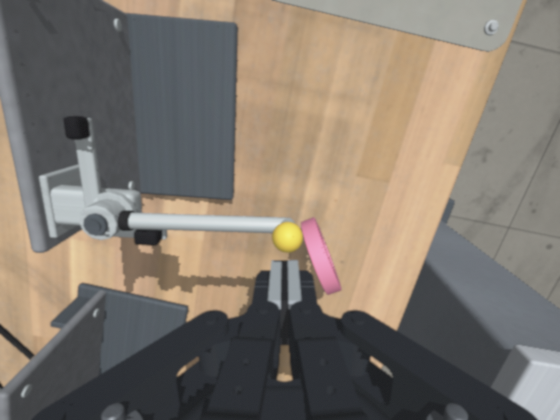

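```bash
python3 -m crank '{"slide":[[0.0118,0.003,0],[0.024,0.0044,0],[0.0362,0.0042,0],[0.0483,0.0025,0],[0.06,-0.0008,0],[0.0713,-0.0056,0],[0.0818,-0.0118,0],[0.0914,-0.0194,0]],"roll":[-0.13,-0.26,-0.39,-0.52,-0.65,-0.78,-0.91,-1.04],"grip":[0,0,0,0,0,0,0,0]}' 60
python3 - <<'E'
from h import *
p=get_image("wrist");save(p,"w23")
o=observe();R=o["tool_rot"];P=o["position"];print(P,R,o["ft_force"],o["q"])
C=np.array([.5518,-.298]);f=P[:2]-C
for k in range(1,9):
    a=0.04*k;M=np.array([[np.cos(a),-np.sin(a)],[np.sin(a),np.cos(a)]])
    t=C+M@f; d=R.T@np.append(t-P[:2],0);print(k,d[:2])
E
```

```text
time_s: 29.4
position: [0.4961, -0.3745, 0.1327]
tool_rot: [[0.948, -0.318, -0.001], [-0.318, -0.948, -0.0], [-0.001, 0.0, -1.0]]
ft_force: [-1.8, 0.7, -0.8]
grip_width: 0.0001
[ 0.4972 -0.3755  0.1326] [[ 0.95   -0.3124  0.0006]
 [-0.3124 -0.95   -0.0009]
 [ 0.0008  0.0006 -1.    ]] [-0.6406 -0.1353 -0.2302] [-47.9273  33.6406  70.7908  -0.0093  75.5095  60.2782]
1 [0.0036 0.001 ]
2 [0.0073 0.0019]
3 [0.0111 0.0027]
4 [0.0148 0.0033]
5 [0.0186 0.0037]
6 [0.0223 0.004 ]
7 [0.0261 0.0041]
8 [0.0299 0.0041]
```

View pics/w23.png

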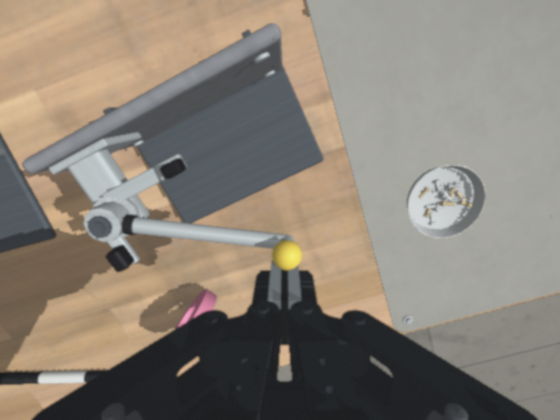

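```bash
python3 -m crank '{"slide":[[0.0036,0.001,0],[0.0073,0.0019,0],[0.0111,0.0027,0],[0.0148,0.0033,0],[0.0186,0.0037,0],[0.0223,0.004,0],[0.0261,0.0041,0],[0.0275,0.0041,0]],"roll":[-0.04,-0.08,-0.12,-0.16,-0.2,-0.24,-0.28,-0.295],"grip":[0,0,0,0,0,0,0,0]}' 60
python3 - <<'E'
from h import *
p=get_image("wrist");save(p,"w24",(60,150,320,300),3)
o=observe();R=o["tool_rot"];P=o["position"];print(P,R,o["ft_force"],o["joint_efforts"])
E
```

```text
time_s: 30.25
position: [0.5208, -0.3869, 0.1327]
tool_rot: [[0.999, -0.035, 0.0], [-0.035, -0.999, -0.001], [0.0, 0.001, -1.0]]
ft_force: [-1.4, -0.5, -0.4]
grip_width: -0.0001
[ 0.5209 -0.3869  0.1326] [[ 0.9994 -0.0352  0.0001]
 [-0.0352 -0.9994 -0.0004]
 [ 0.0002  0.0004 -1.    ]] [-0.5371 -1.303   0.0007] [  0.6629 -56.4459 -21.9675   0.2373  -0.0023  -0.0292]
```

View pics/w24.png

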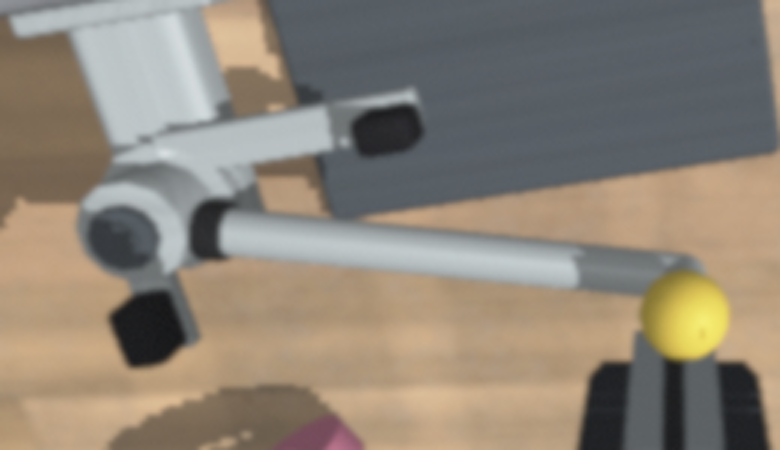

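```bash
python3 -m crank '{"slide":[[0.002,0,0],[0.004,0,0],[0.006,0,0],[0.008,0,0],[0.010,0,0],[0.012,0,0],[0.014,0,0],[0.015,0,0]],"roll":[-0.01,-0.02,-0.03,-0.04,-0.05,-0.06,-0.07,-0.08],"grip":[0,0,0,0,0,0,0,0]}' 60
python3 - <<'E'
from h import *
p=get_image("wrist");save(p,"w25",(60,150,320,300),3)
o=observe();R=o["tool_rot"];P=o["position"];print(P,R,o["ft_force"],o["joint_efforts"])
E
```

```text
time_s: 31.1
position: [0.536, -0.3873, 0.1323]
tool_rot: [[0.999, 0.046, 0.0], [0.046, -0.999, 0.0], [0.0, -0.0, -1.0]]
ft_force: [-0.8, -0.4, 1.0]
grip_width: 0.0001
[ 0.5361 -0.3873  0.1322] [[ 0.9989  0.0462  0.0001]
 [ 0.0462 -0.9989  0.0001]
 [ 0.0001 -0.0001 -1.    ]] [-0.2613 -0.1228  0.3421] [  0.4828 -57.597  -22.1908   0.2061  -0.013    0.0376]
```

View pics/w25.png

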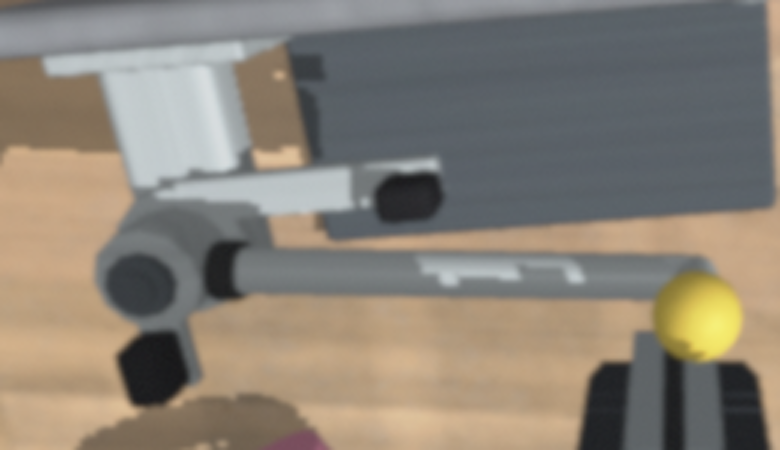

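```bash
python3 -m crank '{"slide":[[0.0007,0,0],[0.0014,0,0],[0.0021,0,0],[0.0028,0,0],[0.0035,0,0],[0.0042,0,0],[0.0047,0,0],[0.005,0,0]],"roll":[-0.01,-0.02,-0.03,-0.04,-0.05,-0.06,-0.06,-0.06],"grip":[0,0,0,0,0,0,0,0]}' 60
python3 - <<'E'
from h import *
p=get_image("wrist");save(p,"w26",(60,150,320,300),3)
o=observe();R=o["tool_rot"];P=o["position"];print(P,R,o["ft_force"],o["joint_efforts"],o["wrist_torque"])
E
```

```text
time_s: 31.95
position: [0.5408, -0.3871, 0.1323]
tool_rot: [[0.995, 0.105, -0.0], [0.105, -0.995, -0.0], [-0.0, 0.0, -1.0]]
ft_force: [-1.5, -0.9, -0.5]
grip_width: 0.0001
[ 0.5409 -0.3871  0.1323] [[ 0.9945  0.1045  0.    ]
 [ 0.1045 -0.9945 -0.    ]
 [ 0.      0.     -1.    ]] [-0.4694 -0.0533  0.2048] [  0.682  -57.9791 -22.3191   0.2582  -0.0118  -0.0158] [-0.1221  0.1248  0.0207]
```

View pics/w26.png

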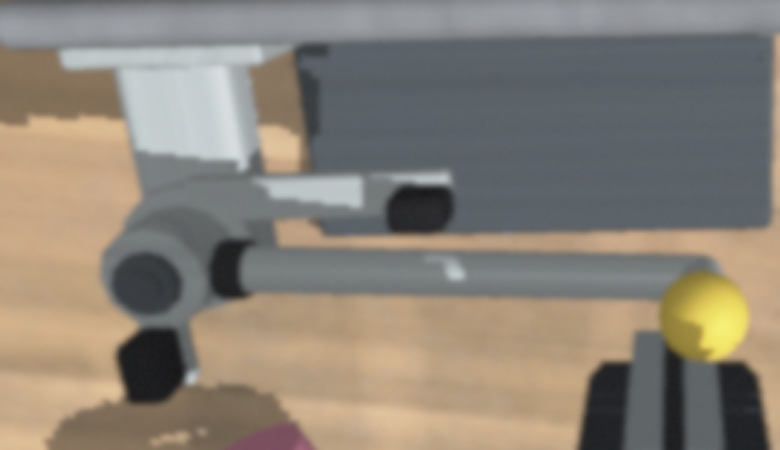

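```bash
python3 -m crank '{"slide":[[0.0005,0,0],[0.001,0,0],[0.0015,0,0],[0.002,0,0],[0.0025,0,0],[0.003,0,0],[0.003,0,0],[0.003,0,0]],"roll":[0,0,0,0,0,0,0,0],"grip":[0,0,0,0,0,0,0,0]}' 60
python3 - <<'E'
from h import *
p=get_image("wrist");save(p,"w27",(60,150,320,300),3)
o=observe();R=o["tool_rot"];P=o["position"];print(P,R,o["ft_force"],o["joint_efforts"],o["wrist_torque"])
E
```

```text
time_s: 32.8
position: [0.5438, -0.3867, 0.1323]
tool_rot: [[0.995, 0.105, 0.0], [0.105, -0.995, 0.0], [0.0, -0.0, -1.0]]
ft_force: [-0.4, -0.7, 0.0]
grip_width: -0.0
[ 0.5438 -0.3867  0.1323] [[ 0.9945  0.1046  0.0001]
 [ 0.1046 -0.9945  0.0001]
 [ 0.0001 -0.0001 -1.    ]] [-0.7549 -0.9363  0.0881] [  0.4513 -58.2013 -22.3901   0.1628  -0.0089  -0.0067] [-0.078   0.0702 -0.004 ]
```

View pics/w27.png

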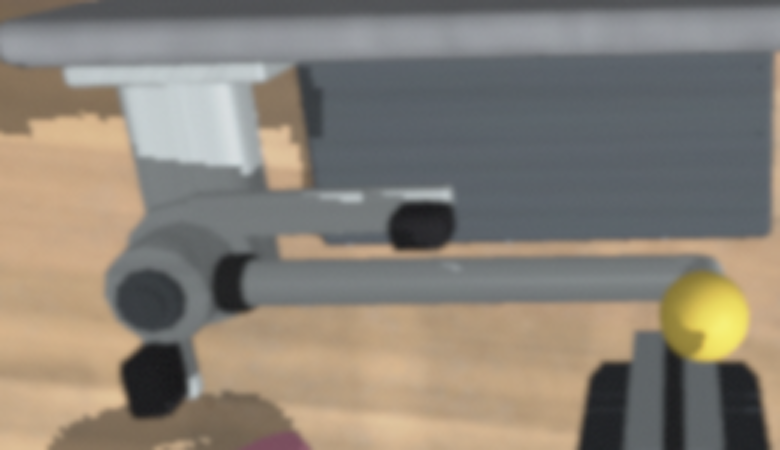

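```bash
python3 -m crank '{"slide":[[0.0005,0,0],[0.001,0,0],[0.0015,0,0],[0.0015,0,0],[0.0015,0,0],[0.0015,0,0],[0.0015,0,0],[0.0015,0,0]],"roll":[0,0,0,0,0,0,0,0],"grip":[0,0,0,0,0,0,0,0]}' 60
python3 - <<'E'
from h import *
o=observe();R=o["tool_rot"];P=o["position"];print(P,o["ft_force"],o["joint_efforts"],o["wrist_torque"])
E
```

```text
time_s: 33.65
position: [0.5453, -0.3867, 0.1324]
tool_rot: [[0.995, 0.105, 0.0], [0.105, -0.995, -0.0], [0.0, 0.0, -1.0]]
ft_force: [-0.0, 0.1, 0.3]
grip_width: 0.0001
[ 0.5453 -0.3867  0.1324] [-0.0201  0.1419  0.2858] [  0.413  -58.3378 -22.4088   0.15    -0.0069  -0.0064] [-0.0142  0.1285 -0.0576]
```

```bash
python3 -m crank '{"slide":[[0.0003,0,0],[0.0006,0,0],[0.0008,0,0],[0.0008,0,0],[0.0008,0,0],[0.0008,0,0],[0.0008,0,0],[0.0008,0,0]],"roll":[0,0,0,0,0,0,0,0],"grip":[0,0,0,0,0,0,0,0]}' 60
python3 - <<'E'
from h import *
p=get_image("wrist");save(p,"w28",(60,150,320,300),3)
o=observe();R=o["tool_rot"];P=o["position"];print(P,o["ft_force"],o["joint_efforts"],o["wrist_torque"])
E
```

```text
time_s: 34.45
position: [0.546, -0.3866, 0.1323]
tool_rot: [[0.995, 0.105, -0.0], [0.105, -0.995, 0.0], [-0.0, -0.0, -1.0]]
ft_force: [-2.1, -0.4, -0.3]
grip_width: 0.0001
[ 0.546  -0.3866  0.1323] [-2.2287 -0.705   1.3558] [  1.021  -58.3547 -22.644    0.395   -0.1522  -0.013 ] [-0.1106  0.3137 -0.0222]
```

View pics/w28.png

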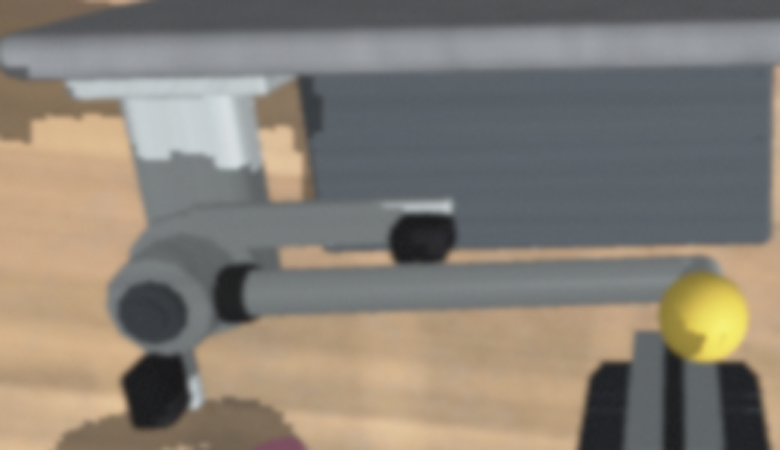

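```bash
python3 -m crank '{"slide":[[0.0003,0,0],[0.0006,0,0],[0.0006,0,0],[0.0006,0,0],[0.0006,0,0],[0.0006,0,0],[0.0006,0,0],[0.0006,0,0]],"roll":[0,0,0,0,0,0,0,0],"grip":[0,0,0,0,0,0,0,0]}' 60
python3 - <<'E'
from h import *
o=observe();R=o["tool_rot"];P=o["position"];print(P,o["ft_force"],o["joint_efforts"],o["wrist_torque"])
E
```

```text
time_s: 35.3
position: [0.5466, -0.3865, 0.1323]
tool_rot: [[0.995, 0.105, -0.0], [0.105, -0.995, 0.0], [-0.0, -0.0, -1.0]]
ft_force: [-2.9, -2.2, 0.4]
grip_width: -0.0001
[ 0.5466 -0.3865  0.1323] [-2.8927 -2.2019  0.37  ] [  2.0182 -58.3389 -23.0529   0.7998  -0.4064  -0.0238] [-0.2342  0.5835  0.0073]
```

```bash
python3 -m crank '{"slide":[[0.0003,0,0],[0.0006,0,0],[0.0009,0,0],[0.001,0,0],[0.001,0,0],[0.001,0,0],[0.001,0,0],[0.001,0,0]],"roll":[0,0,0,0,0,0,0,0],"grip":[0,0,0,0,0,0,0,0]}' 60
python3 - <<'E'
from h import *
o=observe();R=o["tool_rot"];P=o["position"];print(P,o["ft_force"],o["joint_efforts"],o["wrist_torque"])
E
```

```text
time_s: 36.1
position: [0.5473, -0.3865, 0.1323]
tool_rot: [[0.995, 0.104, -0.001], [0.104, -0.995, 0.0], [-0.001, -0.0, -1.0]]
ft_force: [-4.8, -0.9, 0.2]
grip_width: 0.0
[ 0.5473 -0.3865  0.1323] [-4.8493 -0.8807  0.1575] [  3.0615 -58.2476 -23.5451   1.2297  -0.7353  -0.0361] [-0.2561  0.9056 -0.0412]
```

```bash
python3 -m crank '{"slide":[[0.0003,0,0],[0.0006,0,0],[0.0009,0,0],[0.0012,0,0],[0.0014,0,0],[0.0014,0,0],[0.0014,0,0],[0.0014,0,0]],"roll":[0,0,0,0,0,0,0,0],"grip":[0,0,0,0,0,0,0,0]}' 60
python3 - <<'E'
from h import *
o=observe();R=o["tool_rot"];P=o["position"];print(P,o["ft_force"],o["joint_efforts"],o["wrist_torque"])
E
```

```text
time_s: 36.9
position: [0.548, -0.3864, 0.1321]
tool_rot: [[0.995, 0.104, -0.002], [0.104, -0.995, 0.0], [-0.002, -0.001, -1.0]]
ft_force: [-8.6, -2.0, 1.2]
grip_width: -0.0001
[ 0.548  -0.3864  0.1321] [-8.5909 -2.0364  1.2146] [  4.3385 -58.0988 -24.1962   1.7648  -1.1806  -0.0489] [-0.28    1.4127  0.0179]
```

```bash
python3 -m crank '{"slide":[[0.0003,0,0],[0.0006,0,0],[0.0009,0,0],[0.0011,0,0],[0.0011,0,0],[0.0011,0,0],[0.0011,0,0],[0.0011,0,0]],"roll":[0,0,0,0,0,0,0,0],"grip":[0,0,0,0,0,0,0,0]}' 60
python3 - <<'E'
from h import *
p=get_image("wrist");save(p,"w29",(60,150,320,300),3)
o=observe();R=o["tool_rot"];P=o["position"];print(P,o["ft_force"],o["joint_efforts"],o["wrist_torque"])
E
```

```text
time_s: 37.7
position: [0.5486, -0.3864, 0.132]
tool_rot: [[0.995, 0.104, -0.004], [0.104, -0.995, 0.0], [-0.004, -0.001, -1.0]]
ft_force: [-10.8, -2.1, 1.9]
grip_width: 0.0003
[ 0.5486 -0.3864  0.132 ] [-12.5498  -1.6387   1.4702] [  5.355  -57.9805 -24.7282   2.1923  -1.5451  -0.0587] [-0.3462  1.7722 -0.0825]
```

View pics/w29.png

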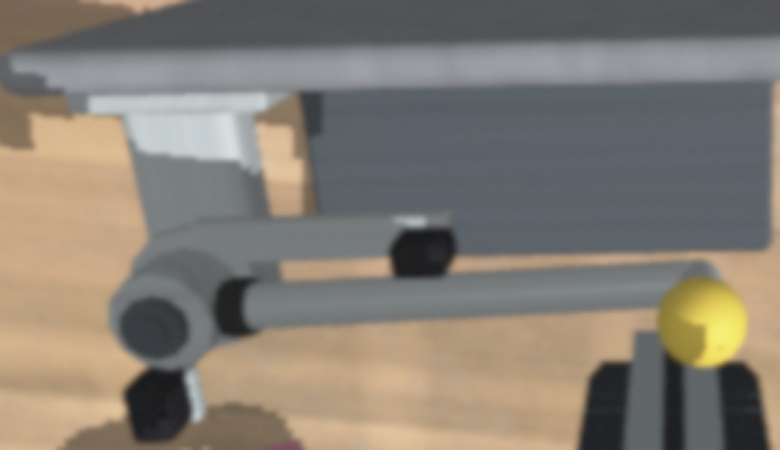

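```bash
python3 -m crank '{"slide":[[-0.0015,0,0],[-0.003,0,0],[-0.0045,0,0],[-0.008,0,0],[-0.018,0,0],[-0.03,0,-0.01],[-0.045,0,-0.035],[-0.06,0,-0.065]],"roll":[0,0,0,0,0,0,0,0],"grip":[0,0,0,0,0,0,0,0]}' 60
python3 -m crank '{"slide":[[-0.01,0.0,-0.02],[-0.025,0,-0.045],[-0.045,0,-0.06],[-0.07,0,-0.06],[-0.1,0,-0.06],[-0.12,0,-0.06],[-0.13,0,-0.06],[-0.13,0,-0.06]],"roll":[0,0,0,0,0,0,0,0],"grip":[0,0,0,0,0,0,0,0]}' 60
python3 - <<'E'
from h import *
p=get_image("wrist");save(p,"w30")
o=observe();print(o["position"],o["ft_force"])
p=get_image("top");save(p,"t30",(200,130,420,280),3.6)
for n,z in {"yellow_peg_knob":.144,"blue_peg_knob":.144,"tape":.116,"side_cutter":0,"flux_tin":.022,"marker":.006,"parts_dish":.01}.items():
    for r in find(n,p): print(n,r[0],r[1],atz(p,*r[1],z))
E
```

```text
time_s: 38.55
position: [0.4891, -0.3922, 0.198]
tool_rot: [[0.995, 0.105, -0.001], [0.105, -0.995, 0.001], [-0.001, -0.001, -1.0]]
ft_force: [-0.1, -0.0, -0.5]
grip_width: 0.0001
time_s: 39.35
position: [0.3602, -0.4062, 0.2581]
tool_rot: [[0.995, 0.103, 0.001], [0.103, -0.995, -0.001], [0.001, 0.001, -1.0]]
ft_force: [0.7, 0.7, -0.1]
grip_width: 0.0001
[ 0.361  -0.4061  0.2579] [ 0.5916 -0.097  -0.2334]
yellow_peg_knob 0.67 [356.0588 185.451 ] [ 0.5574 -0.3496  0.144 ]
blue_peg_knob 0.6 [237.2308 198.641 ] [ 0.5257 -0.045   0.144 ]
tape 0.6 [238.0114 195.733 ] [ 0.5379 -0.0443  0.116 ]
side_cutter 0.8 [150.2658 215.2152] [0.5026 0.2194 0.    ]
side_cutter 0.23 [237.2615 198.5077] [ 0.5493 -0.0313  0.    ]
marker 0.68 [246.2733 254.3895] [ 0.3878 -0.0583  0.006 ]
parts_dish 0.82 [401.6605 225.6093] [ 0.4654 -0.5017  0.01  ]
```

View pics/w30.png

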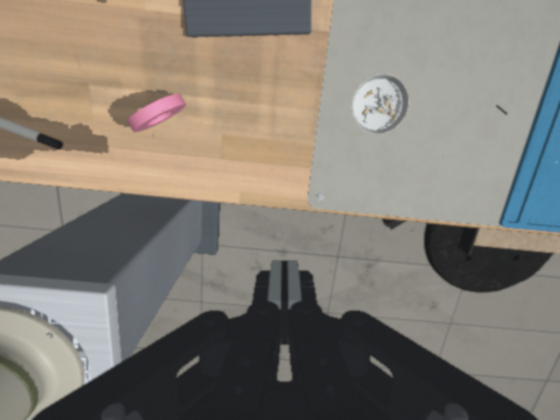

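View pics/t30.png

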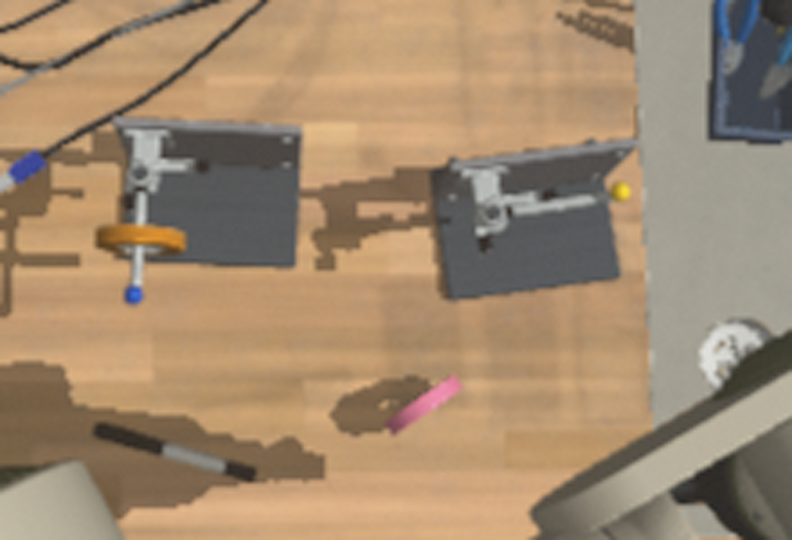

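Run:
```python
import cv2,numpy as np
a=cv2.imread("pics/w10.png")[80:160,270:500];b=cv2.imread("pics/w20.png")[175:255,200:430];c=cv2.imread("pics/w18.png")[210:290,190:420]
cv2.imwrite("pics/cmp.png",np.vstack([cv2.resize(x,None,fx=2.4,fy=2.4,interpolation=cv2.INTER_CUBIC) for x in(a,b,c)]))
```

```text
(no output)
```

View pics/cmp.png

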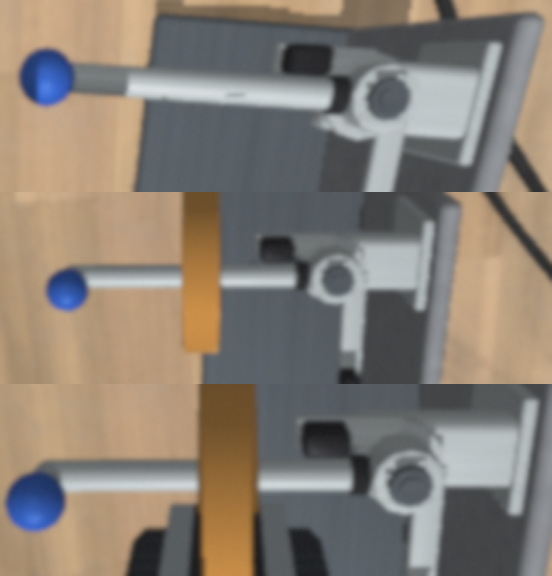

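```bash
python3 -c "
from rig import *
print(close_job(),observe()['time_s'])"
```

```text
the job is handed in; nothing more can be done
the job is handed in; nothing more can be done
```

I swung the blue peg out to its stop, moved the tape onto it, and folded the yellow peg flat to its stop. The job was handed in at about 39.5 s of the 72 s allowed.

- **Blue peg:** the last push was about 11 N at the knob, within the 7 to 16 N for a firm push and under the 18 N limit. Wrist force, wrist moment and joint efforts agreed to within about 1 N.
- **Tape:** I lifted it over the yellow knob, lowered it half way along the blue peg and released it. Wrist pictures before and after the transfer show the blue bar still against its stop.
- **Yellow peg:** folded with a final push of about 11 N. One noisy reading said 12.5 N, still in range.
- **Last check:** in the last top picture the tape hangs on the blue peg and yellow is folded. The pink roll and marker are where they were. The dish is in place too, though the arm partly hides it.

Three points are less certain:

- The networks did not report the flux tin in the last picture and placed the side cutter about 2 cm off its first position. I never worked near either one and put that down to the networks, but did not check it further.
- Whether the blue bar stayed exactly on its stop was judged by eye only.
- I did not look closely at the yellow peg's stop after backing the gripper off.

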